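Find the full screw box, weigh the board down, lay the straightedge

ROBOT

A 6-joint arm with a two-finger parallel gripper is mounted at the origin on the work surface. World frame = base frame: x ahead of the robot, y to its left, z up, the work surface at z = 0. Lengths are in m, angles in rad, forces in N, time in s.
With the tool pointing down it reaches from about 0.25 to 0.8 m from the base axis. Payload 3.9 kg.
Tool frame: the origin (TCP) lies midway between the tips of the shut fingers; the grasp point (between the pads) lies 19 mm behind it; z points along the fingers, y is the line along which they close (so a half turn about z gives the same grasp; the last joint's range is limited). The gripper opens to 85 mm and grips with 20 to 120 N. Pads are 22 mm wide; open, the fingers measure 114 mm over their backs; the gripper's body (76 mm by 85 mm) begins 54 mm behind the grasp point. The pads swing forward as they close: fully open they stand 13 mm farther back than shut.
Start: joints at [-1.244, 0.26, -0.138, 1.173, 0, 1.571], TCP at [0.169, -0.497, 0.202] pointing down, gripper open.
Joint ranges: [-2.78, 2.78], [-0.83, 1.72], [-1.28, 1.37], [-1.9, 2.12], [-1.57, 1.48], [-3.14, 3.14]. Speed limits (rad/s): [2.57, 2.57, 3.14, 3.14, 3.14, 3.14].

INTERFACE

Orientations are given as [roll, pitch, yaw] about the fixed x, y, z axes, in that order (R = Rz(yaw) Ry(pitch) Rx(roll)).
In Python, from rig import manip gives the robot as it stands.
- The arm moves only by the tool servo_tool, never from a script. Its arguments are lists of equal length, an entry for each row: "hand": the opening in per cent of the stroke, from 0 (shut) to 100 (fully open); "slide": the shift along the tool's x, y, z in mm, a list of three; "twist": the turn about the tool's z in rad. In form: {"hand": [hand, ...], "slide": [[dx, dy, dz], ...], "twist": [twist, ...]}. A call has exactly 5 rows; each row shifts and turns the commanded pose from where the row before left it, along the tool's axes as they then stand; what a row does not reach is not made up. A row lasts 1/10 s, in which the tool goes at most 50 mm and 8.59 degrees, less where a joint would pass 70% of its speed; a pose out of reach is approached as far as the arm can. A call with a gripper value outside its range is refused whole. The fingers move at their own pace and stop on an object; "force" is the grip in N (left out, the last holds). Time passes only in rows, so rows that do not move let the fingers close, or fill a call up. It gives the time, the measured TCP pose, the force, the opening and the grip force at its end, in the units of the state.
- manip.sense(): the state, without advancing time (a new reading comes with each control period).
- manip.snapshot(name): name is "side" or "top"; returns a dict with "image" (420x560x3 uint8, red, green, blue), "fx", "fy", "cx", "cy" (pixels), "rvec" (rotation vector, rad) and "tvec" (3), from world to camera coordinates, as OpenCV has them. Camera axes: x right, y down, z forward; pixel columns grow to the right and rows downward; lengths in m; the calibration is good to about 2 mm. A picture is of the moment at which its call begins. There is no depth.
- manip.finish_job(): hands the job in; it is judged then, once.
Trained networks look in the newest picture that a camera, given by its name, has taken for a name from the list of things; names that differ only in an ending like _2 or _b are one class to them, and where a whole thing is asked for, a point or a joint stands for the part that bears it (a point fixed in the world has none). Each returns a list of dicts, best first, with "confidence" (0 to 1); they miss things now and then, are a little off and sometimes report something else, mostly with a low value. They report only what shows in the picture. A call takes as long as a camera call. They do not tell look-alikes from the thing itself.
- manip.recognise(camera, label): "at" ([row, column] in pixels, amid what is visible of it).
- manip.spot_point(camera, label): "at" ([row, column] in pixels: a listed point, or the origin of a listed thing).
The state is a dict: "clock": time; "qpos": joint angles; "joint_velocities": joint speeds; "joint_efforts": joint torques, N m; "tool_pos": TCP position; "tool_rot": TCP orientation; "force": force on the tool from outside, world axes, zero at the start; "ft_torque": the same for the moment, N m; "finger_gap": opening from 0.0 (shut) to 1.0 (fully open); "grasp_force": force on a finger pad.
Only numpy, scipy, OpenCV 4.12 (cv2) and the standard library are available. Lean on these libraries where they do the work, as an engineer would, in place of code of your own. Each camera call takes 0.05 s, during which the arm holds its last target. There are 200 camera calls.

TASK

Lift the three screw boxes on the plywood sheet in turn, left, middle, then right, each over 5 cm and for a moment, putting each back in its place before the next, to find the full one; stand that one on the middle of the board as a weight (the last may go straight there) and leave the other two in place. Then lay the straightedge on the bench flush along the board's edge nearest you, about centred, without shifting the board; set all down gently, let go, and leave the other things alone.

Things in the scene. Friction and masses are not known exactly. Their poses are not given: they have to be found in the camera images.
- box_left: Closed cardboard box, one of three alike in a row on the sheet, 90 (its x, pointing roughly away from the robot) x 52 (y) x 62 mm high; origin: centre of underside, z up; 50 mm or more clear to the next. One of the three is full (0.65 to 0.95 kg), two nearly empty (about 0.2 kg); which is random and cannot be seen. Contents do not shift. This is the left one seen from the robot (largest y).
- box_middle: Closed cardboard box, one of three alike in a row on the sheet, 90 (its x, pointing roughly away from the robot) x 52 (y) x 62 mm high; origin: centre of underside, z up; 50 mm or more clear to the next. One of the three is full (0.65 to 0.95 kg), two nearly empty (about 0.2 kg); which is random and cannot be seen. Contents do not shift. This is the middle one.
- box_right: Closed cardboard box, one of three alike in a row on the sheet, 90 (its x, pointing roughly away from the robot) x 52 (y) x 62 mm high; origin: centre of underside, z up; 50 mm or more clear to the next. One of the three is full (0.65 to 0.95 kg), two nearly empty (about 0.2 kg); which is random and cannot be seen. Contents do not shift. This is the right one seen from the robot (smallest y).
- sheet: Plywood sheet fixed flat on the bench, 200 (its x) x 370 (its y) x 9 mm thick; origin at the centre of its underside, so its top, on which the boxes stand, is 9 mm above the bench.
- board: Loose hardwood board lying flat on the bench, 160 (its x) x 200 (its y) x 20 mm thick, about 0.4 kg; origin at the centre of its underside, z up. Its -x edge (200 mm long, 80 mm from the origin) is the one nearest the robot. It slides if pushed with more than a few newtons; less easily with the full box on it.
- straightedge: Aluminium bar 180 (its x) x 30 (y) x 20 mm high with a dark wooden grip centred on top, 80 (x) x 18 mm (y), from 20 to 66 mm above the underside; 0.35 kg. Origin: centre of underside. Either long face (15 mm either side of the centre line) may go to the board. Starts right of the board, pointing roughly away from the robot. Fingers on the grip can stay above the 20 mm board.
- straightedge_end_a (a point): Point on the straightedge's centre line, 85 mm from its middle towards its +x end, 10 mm above its underside.
- straightedge_end_b (a point): The same 85 mm towards its -x end.
- glue_bottle: A bystander, to be left where it is: white glue bottle, 52 mm diameter, 120 mm tall, between sheet and board, farther off; origin under its centre.
- offcut: A bystander, to be left where it is: pale wood offcut 100 x 45 x 45 mm, far right; origin under its centre.
- tape_measure: A bystander, to be left where it is: black tape measure 68 x 36 x 62 mm high, near the robot, between sheet and board; origin under its centre.
- hammer: A bystander, to be left where it is: hammer lying beyond the boxes, up to 330 mm long, under 50 mm high.
- bench_brush: A bystander, to be left where it is: brush lying beyond the board, up to 300 mm long, under 70 mm high.
- wax_tin: A bystander, to be left where it is: steel tin, 80 mm diameter, 60 mm tall, near the robot on the right; origin under its centre.
Things that resemble listed ones, but are neither listed nor needed, are in the scene too. What is shaped like the straightedge but red or turquoise is not meant.

How it is judged:
On the way, in this order (a step that is already met when the one before it is completed fails the run):
1. the left box is lifted at least 40 mm off the sheet, the other two standing (height (world z) of box_left above 0.049 m and height (world z) of each of box_middle, box_right below 0.016 m), for 0.2 s.
2. the left box is back down and the middle box is lifted at least 40 mm, the right one standing (height (world z) of box_middle above 0.049 m and height (world z) of each of box_left, box_right below 0.016 m), for 0.2 s.
3. the middle box is back down and the right box is lifted at least 40 mm, the left one standing (height (world z) of box_right above 0.049 m and height (world z) of each of box_left, box_middle below 0.016 m), for 0.2 s.
4. the full box stands on the middle of the board, let go, the other two in their places (((horizontal distance between box_left and board below 0.045 m and contact force between box_left and board above 4.5 N and angle between each of box_left, box_middle, box_right's own z axis and vertical below 0.08 rad and height (world z) of box_left above 0.015 m and linear speed of each of box_left, box_middle, box_right below 0.03 m/s and height (world z) of each of box_middle, box_right below 0.016 m and distance of each of box_middle, box_right from where it was at the start of the episode below 0.05 m) or (horizontal distance between box_middle and board below 0.045 m and contact force between box_middle and board above 4.5 N and angle between each of box_middle, box_left, box_right's own z axis and vertical below 0.08 rad and height (world z) of box_middle above 0.015 m and linear speed of each of box_middle, box_left, box_right below 0.03 m/s and height (world z) of each of box_left, box_right below 0.016 m and distance of each of box_left, box_right from where it was at the start of the episode below 0.05 m) or (horizontal distance between box_right and board below 0.045 m and contact force between box_right and board above 4.5 N and angle between each of box_right, box_left, box_middle's own z axis and vertical below 0.08 rad and height (world z) of box_right above 0.015 m and linear speed of each of box_right, box_left, box_middle below 0.03 m/s and height (world z) of each of box_left, box_middle below 0.016 m and distance of each of box_left, box_middle from where it was at the start of the episode below 0.05 m)) and distance of board from where it was at the start of the episode below 0.02 m and contact force between the fingers and box_left below 0.2 N and contact force between the fingers and box_middle below 0.2 N and contact force between the fingers and box_right below 0.2 N), for 0.2 s.
5. the straightedge lies flush along the board's near edge (((horizontal distance between box_left and board below 0.045 m and contact force between box_left and board above 4.5 N and angle between each of box_left, box_middle, box_right's own z axis and vertical below 0.08 rad and height (world z) of box_left above 0.015 m and linear speed of each of box_left, box_middle, box_right below 0.03 m/s and height (world z) of each of box_middle, box_right below 0.016 m and distance of each of box_middle, box_right from where it was at the start of the episode below 0.05 m) or (horizontal distance between box_middle and board below 0.045 m and contact force between box_middle and board above 4.5 N and angle between each of box_middle, box_left, box_right's own z axis and vertical below 0.08 rad and height (world z) of box_middle above 0.015 m and linear speed of each of box_middle, box_left, box_right below 0.03 m/s and height (world z) of each of box_left, box_right below 0.016 m and distance of each of box_left, box_right from where it was at the start of the episode below 0.05 m) or (horizontal distance between box_right and board below 0.045 m and contact force between box_right and board above 4.5 N and angle between each of box_right, box_left, box_middle's own z axis and vertical below 0.08 rad and height (world z) of box_right above 0.015 m and linear speed of each of box_right, box_left, box_middle below 0.03 m/s and height (world z) of each of box_left, box_middle below 0.016 m and distance of each of box_left, box_middle from where it was at the start of the episode below 0.05 m)) and distance of board from where it was at the start of the episode below 0.02 m and x of straightedge_end_a in the frame of board between -0.098 and -0.0935 m and x of straightedge_end_b in the frame of board between -0.098 and -0.0935 m and y of straightedge in the frame of board between -0.045 and 0.045 m and height (world z) of straightedge below 0.004 m and angle between straightedge's own z axis and vertical below 0.05 rad and linear speed of straightedge below 0.03 m/s), for 0.2 s.
At the end, for the whole second after the job is handed in: Full box upright on the board, within 45 mm of its centre, pressing over 4.5 N; other two on the sheet within 50 mm of their starts; board within 20 mm of its start; straightedge flat on the bench, both ends within 3 mm of the near edge, middle within 45 mm of the edge's middle; all at rest (all of step 5 and linear speed of board below 0.03 m/s); the robot touches nothing.
It fails at once if a box or the straightedge is dropped (falls freely from more than about 20 mm) ((linear speed of box_left above 0.65 m/s and contact force between the fingers and box_left below 0.2 N) or (linear speed of box_middle above 0.65 m/s and contact force between the fingers and box_middle below 0.2 N) or (linear speed of box_right above 0.65 m/s and contact force between the fingers and box_right below 0.2 N) or (linear speed of straightedge above 0.65 m/s and contact force between the fingers and straightedge below 0.2 N)).
It fails at once if a box is tipped by more than about 45 degrees (angle between any of box_left, box_middle, box_right's own z axis and vertical above 0.8 rad).
It fails at once if a bystander is moved by more than 40 mm (distance of any of glue_bottle, offcut, tape_measure, hammer, bench_brush, wax_tin from where it was at the start of the episode above 0.04 m).
It also fails if it takes over 72 s, if anything falls off the work surface, if the arm or the gripper's body presses on something with over 40 N, if the wrist force passes 120 N, or if a joint passes its speed limit or range.

## Working session

There is one attempt and no reset: what is moved stays moved. The work goes in short steps, Python scripts to look and compute and a tool call to move; the robot and the scene stay as the last step left them, time stands still between calls to the robot, and variables do not carry over. Pictures are saved under pics/ and viewed, at most 10 in all, crops included, and the job is handed in when it is done.

Besides the shell and the picture viewer there is one more tool, called after "Call:" as name(argument=value, ...), one argument or row to a line, values as JSON. servo_tool: Moves the arm, as the interface text tells. Its arguments: {"type":"object","properties":{"hand":{"type":"array","items":{"type":"number"}},"slide":{"type":"array","items":{"type":"array","items":{"type":"number"}}},"twist":{"type":"array","items":{"type":"number"}},"force":{"type":"number"}},"required":["hand","slide","twist"]}

```bash
ls; mkdir -p pics; cat > h.py <<'E'
import numpy as np, cv2
from rig import manip
def snap(n):
    s=manip.snapshot(n); return s
def ray(s,at,z):
    R=cv2.Rodrigues(np.array(s["rvec"],float))[0]; t=np.array(s["tvec"],float).ravel()
    d=R.T@np.array([(at[1]-s["cx"])/s["fx"],(at[0]-s["cy"])/s["fy"],1.]); c=-R.T@t
    return c+d*(z-c[2])/d[2]
def proj(s,p):
    K=np.array([[s["fx"],0,s["cx"]],[0,s["fy"],s["cy"]],[0,0,1.]])
    return cv2.projectPoints(np.array(p,float).reshape(-1,1,3),np.array(s["rvec"],float),np.array(s["tvec"],float),K,None)[0].reshape(-1,2)
def save(s,f,crop=None,k=1):
    im=s["image"][:,:,::-1]
    if crop: im=im[crop[0]:crop[1],crop[2]:crop[3]]
    cv2.imwrite("pics/"+f,cv2.resize(im,None,fx=k,fy=k,interpolation=cv2.INTER_CUBIC))
E
python3 - <<'E'
from h import *
np.set_printoptions(precision=4,suppress=True)
st=manip.sense(); print(st)
for c in ("top","side"):
    s=snap(c); save(s,c+"0.png",k=1.4)
    print(c,ray(s,[210,280],0))
    for l in ["box_left","sheet","board","straightedge","straightedge_end_a","tape_measure","glue_bottle","wax_tin"]:
        print(l,[(np.round(d["at"],1),round(d["confidence"],2),ray(s,d["at"],0)[:2].round(3)) for d in manip.spot_point(c,l)[:6]])
E
```

```text
pics
{'clock': 0.0, 'qpos': array([-1.244 ,  0.2607, -0.1394,  1.1727,  0.    ,  1.5708]), 'joint_velocities': array([-0.0005,  0.0008,  0.0018,  0.0003, -0.0005,  0.0002]), 'joint_efforts': array([  0.0014, -40.5681,  25.3922,   0.0189,   0.0001,   0.    ]), 'tool_pos': array([ 0.1683, -0.4965,  0.2007]), 'tool_rot': array([-3.1396, -0.    ,  0.3268]), 'force': array([0.3664, 0.3416, 0.1935]), 'ft_torque': array([-0.01  ,  0.0239,  0.0584]), 'grasp_force': 0.0, 'finger_gap': 0.999107542204441}
top [ 0.4485 -0.0545  0.    ]
box_left [(array([211.9, 124.9]), 0.88, array([0.449, 0.374])), (array([243. , 388.8]), 0.67, array([ 0.354, -0.349]))]
sheet [(array([209.8, 175. ]), 0.67, array([0.453, 0.235]))]
board [(array([183.1, 335.1]), 0.85, array([ 0.522, -0.209]))]
straightedge [(array([232.3, 464.7]), 0.96, array([ 0.381, -0.556])), (array([199.7, 411.4]), 0.95, array([ 0.473, -0.417])), (array([307.8, 379.6]), 0.58, array([ 0.183, -0.315]))]
straightedge_end_a [(array([328.3, 352.5]), 0.97, array([ 0.132, -0.241])), (array([230.6, 414.8]), 0.71, array([ 0.387, -0.421])), (array([167.
[... 666 characters left out ...]
[ 0.535, -0.218]))]
straightedge [(array([145.4, 384.1]), 0.91, array([ 0.371, -0.55 ])), (array([157.8, 340.8]), 0.75, array([ 0.471, -0.416])), (array([204. , 210.2]), 0.3, array([ 0.719, -0.016]))]
straightedge_end_a [(array([148.6, 316.8]), 0.93, array([ 0.564, -0.42 ])), (array([154. , 400.5]), 0.8, array([ 0.305, -0.533])), (array([159.7, 365.9]), 0.65, array([ 0.394, -0.448])), (array([129.4, 369.5]), 0.57, array([ 0.452, -0.611]))]
tape_measure [(array([245.8, 298.8]), 0.97, array([ 0.4  , -0.001])), (array([332.5, 208.6]), 0.58, array([0.453, 0.359]))]
glue_bottle [(array([206.5, 212.3]), 0.67, array([ 0.707, -0.011]))]
wax_tin [(array([183.5, 369.1]), 0.6, array([ 0.336, -0.343]))]
```

View pics/top0.png

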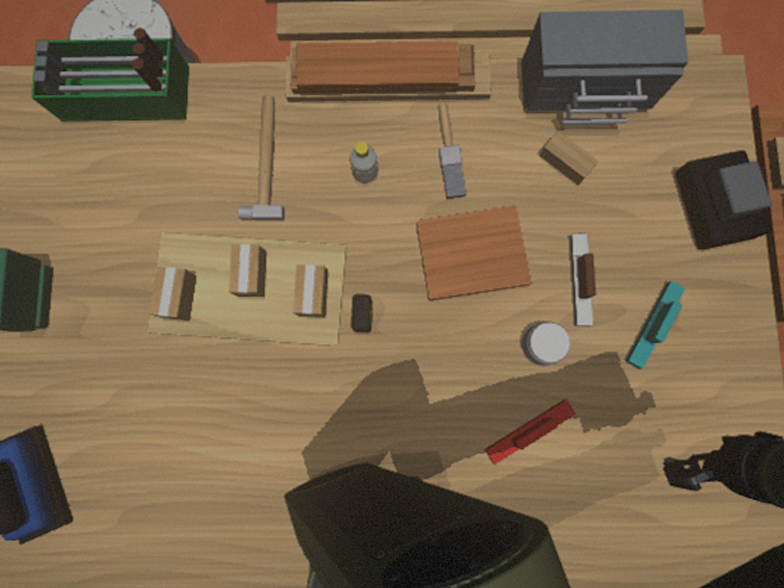

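View pics/side0.png

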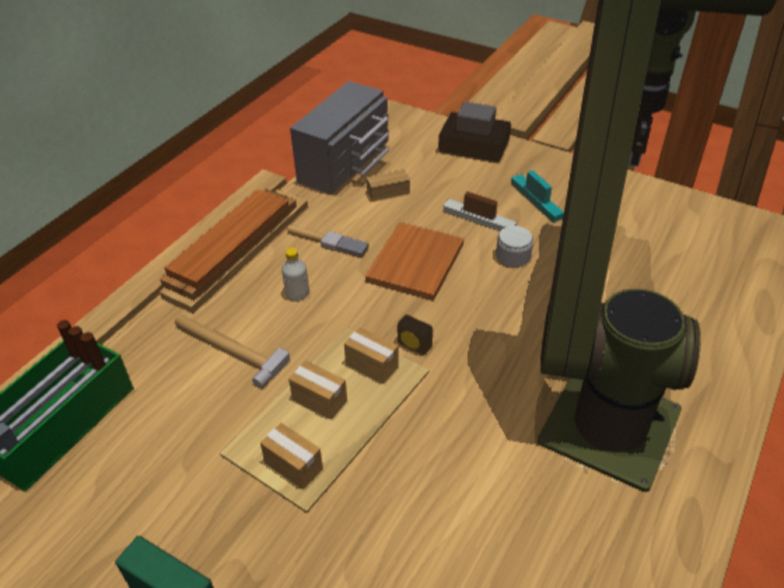

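Top view (native pixels): boxes left (209,122), middle (193,176) and right (207,222) on the sheet; board (181,338), tape measure (223,258), wax tin (245,391). What could be taken for the straightedge: the silver bar with brown grip (200,414), the turquoise one (232,467) and the red one (308,379). The silver one fits the description. Checking it in a close crop.

```bash
python3 - <<'E'
from h import *
s=snap("top"); im=s["image"]
a=im[160:250,100:255]; b=im[140:240,290:440]
a=cv2.resize(a,(775,450)[:2],interpolation=cv2.INTER_NEAREST) 
a=cv2.resize(im[160:235,105:238],(532,300),interpolation=cv2.INTER_CUBIC)
b=cv2.resize(im[145:240,295:428],(532,300+80),interpolation=cv2.INTER_CUBIC)[:300]
cv2.imwrite("pics/crop1.png",np.vstack([a,b])[:,:,::-1])
for n,p in dict(boxside=(207,215),boxtop=(200,226),boxstrip=(205,222),sheet=(210,200),sheet2=(180,130),board=(180,340),bar=(178,412),bar2=(222,415),grip=(196,419),bench=(200,300),bench2=(230,420)).items(): print(n,im[p],cv2.cvtColor(im[p].reshape(1,1,3),cv2.COLOR_RGB2HSV).ravel())
E
```

```text
boxside [155 125  87] [ 17 112 155]
boxtop [146 121  80] [ 19 115 146]
boxstrip [175 177 174] [ 50   4 177]
sheet [171 151 110] [ 20  91 171]
sheet2 [171 150 111] [ 20  89 171]
board [151 101  68] [ 12 140 151]
bar [170 173 167] [ 45   9 173]
bar2 [174 175 170] [ 36   7 175]
grip [83 60 40] [ 14 132  83]
bench [150 126  91] [ 18 100 150]
bench2 [169 171 168] [ 50   4 171]
```

View pics/crop1.png

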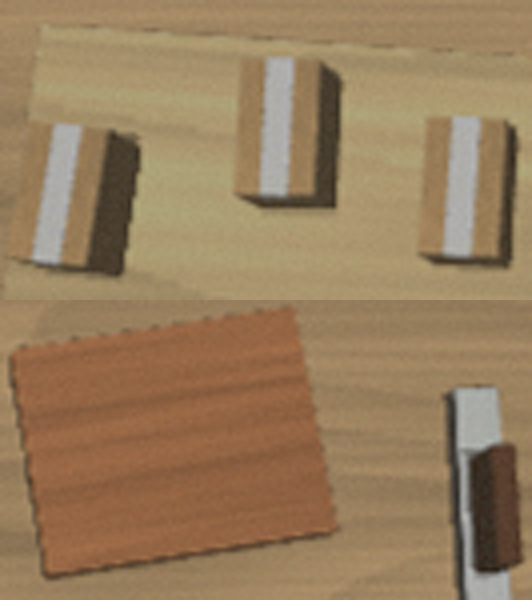

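The crop confirms the silver bar with the brown grip at column ~414, rows 168-231 native. Each box has a white strip along its top, which I can measure.

```bash
cat >> h.py <<'E'
def rect(s,z,x0,x1,y0,y1,f,px=.0005):
    """minAreaRect (world centre, long-axis yaw, sizes mm) + centroid of the largest blob of mask f on plane z"""
    h,w=int((x1-x0)/px),int((y1-y0)/px)
    c=np.array([[x1,y1,z],[x1,y0,z],[x0,y0,z],[x0,y1,z]])
    H=cv2.getPerspectiveTransform(np.float32([[0,0],[w,0],[w,h],[0,h]]),np.float32(proj(s,c)))
    im=cv2.warpPerspective(s["image"],H,(w,h),flags=cv2.INTER_CUBIC|cv2.WARP_INVERSE_MAP)
    m=f(cv2.cvtColor(im,cv2.COLOR_RGB2HSV).astype(int)).astype(np.uint8)
    n,l,st,ce=cv2.connectedComponentsWithStats(m)
    k=1+np.argmax(st[1:,4]); m=(l==k)
    b=cv2.boxPoints(cv2.minAreaRect(np.argwhere(m)[:,::-1].astype(np.float32)))
    W=np.c_[x1-b[:,1]*px,y1-b[:,0]*px]
    e=[W[1]-W[0],W[2]-W[1]]; e.sort(key=np.linalg.norm); d=e[1]
    yaw=np.arctan2(d[1],d[0]); yaw=(yaw+np.pi/2)%np.pi-np.pi/2
    return W.mean(0).round(4),round(yaw,4),[round(1000*np.linalg.norm(v),1) for v in e],np.array([x1-ce[k][1]*px,y1-ce[k][0]*px]).round(4)
white=lambda h:(h[...,1]<50)&(h[...,2]>120)
red=lambda h:(h[...,0]<15)&(h[...,1]>118)
E
python3 - <<'E'
from h import *
R={"top":[("L",.071,.36,.54,.28,.42,white),("M",.071,.42,.58,.17,.30,white),("R",.071,.38,.54,.04,.17,white),("board",.02,.40,.65,-.34,-.08,red),("bar",.02,.34,.59,-.48,-.38,white)]}
for c in ("top","side"):
    s=snap(c)
    for n,z,*a in R["top"]:
        try: print(c,n,*rect(s,z,*a))
        except Exception as e: print(c,n,e)
E
```

```text
top L [0.4482 0.3616] -0.1107 [np.float32(18.9), np.float32(91.5)] [0.4484 0.3616]
top M [0.4906 0.2207] -0.0198 [np.float32(18.9), np.float32(92.1)] [0.491  0.2207]
top R [0.4498 0.0994] -0.0549 [np.float32(19.0), np.float32(92.2)] [0.4499 0.0995]
top board [ 0.5273 -0.2128] -1.4303 [np.float32(162.5), np.float32(201.2)] [ 0.5272 -0.2131]
top bar [ 0.471  -0.4219] -0.0036 [np.float32(30.8), np.float32(181.0)] [ 0.4682 -0.4204]
side L [0.4464 0.3616] -0.1158 [np.float32(17.6), np.float32(92.4)] [0.4464 0.3617]
side M [0.4886 0.2205] -0.0294 [np.float32(17.5), np.float32(92.3)] [0.4886 0.2205]
side R [0.4475 0.0996] -0.0658 [np.float32(16.9), np.float32(92.6)] [0.4479 0.0995]
side board [ 0.5229 -0.2048] -1.4302 [np.float32(165.4), np.float32(218.5)] [ 0.5231 -0.2051]
side bar [ 0.4007 -0.408 ] -0.0 [np.float32(56.0), np.float32(119.5)] [ 0.387  -0.4083]
```

```bash
cat >> h.py <<'E'
def plan(wps):
    """wps: (x,y,z,yaw,hand,rows) -> calls of 5 rows in tool axes (tool pointing down)"""
    st=manip.sense(); p=np.array(st["tool_pos"]); y=st["tool_rot"][2]; rows=[]
    print("t",round(st["clock"],2),"pose",p.round(4),round(y,3),"F",np.round(st["force"],1),"gap",round(st["finger_gap"],3),"grip",round(st["grasp_force"],1))
    for x,yy,z,yaw,hand,n in wps:
        g=np.array([x,yy,z])
        for k in range(n,0,-1):
            d=(g-p)/k; c,s=np.cos(y),np.sin(y)
            t=np.round(1000*np.array([c*d[0]+s*d[1],s*d[0]-c*d[1],-d[2]]),0 if k>1 else 1)
            tw=round(-((yaw-y+np.pi)%(2*np.pi)-np.pi)/k,2 if k>1 else 3)
            rows.append((hand,[float(v) for v in t],tw))
            u=t/1000; p=p+np.array([c*u[0]+s*u[1],s*u[0]-c*u[1],-u[2]]); y-=tw
    while len(rows)%5: rows.append((rows[-1][0],[0,0,0],0))
    for i in range(0,len(rows),5):
        r=rows[i:i+5]; print([q[0] for q in r],[q[1] for q in r],[float(q[2]) for q in r])
L=(.447,.3616,-.112);M=(.490,.2206,-.023);Rr=(.4487,.0995,-.06)
E
python3 - <<'E'
from h import *
plan([(L[0],L[1],.18,L[2],100,24)])
E
```

```text
t 1.05 pose [ 0.1685 -0.4972  0.2016] 0.327 F [-0.3 -0.5 -0.3] gap 1.001 grip 0.0
[100, 100, 100, 100, 100] [[22.0, -30.0, 1.0], [22.0, -31.0, 1.0], [21.0, -31.0, 1.0], [21.0, -31.0, 1.0], [20.0, -32.0, 1.0]] [0.02, 0.02, 0.02, 0.02, 0.02]
[100, 100, 100, 100, 100] [[19.0, -32.0, 1.0], [19.0, -33.0, 1.0], [18.0, -33.0, 1.0], [17.0, -33.0, 1.0], [17.0, -34.0, 1.0]] [0.02, 0.02, 0.02, 0.02, 0.02]
[100, 100, 100, 100, 100] [[16.0, -34.0, 1.0], [15.0, -34.0, 1.0], [15.0, -35.0, 1.0], [14.0, -35.0, 1.0], [13.0, -35.0, 1.0]] [0.02, 0.02, 0.02, 0.02, 0.02]
[100, 100, 100, 100, 100] [[13.0, -36.0, 1.0], [12.0, -36.0, 1.0], [11.0, -36.0, 1.0], [11.0, -36.0, 1.0], [10.0, -36.0, 1.0]] [0.02, 0.01, 0.02, 0.01, 0.02]
[100, 100, 100, 100, 100] [[10.0, -36.0, 0.0], [9.0, -36.0, 1.0], [9.0, -37.0, 0.0], [8.5, -36.8, 0.6], [0, 0, 0]] [0.01, 0.02, 0.01, 0.019, 0.0]
```

Call:
servo_tool(
  hand=[100, 100, 100, 100, 100],
  slide=[
    [22, -30, 1],
    [22, -31, 1],
    [21, -31, 1],
    [21, -31, 1],
    [20, -32, 1],
  ],
  twist=[0.02, 0.02, 0.02, 0.02, 0.02],
  force=60,
)

```text
clock: 1.55
tool_pos: [0.2267, -0.3172, 0.1966]
tool_rot: [3.141, -0.0, 0.225]
force: [0.6, 0.3, 0.4]
finger_gap: 0.998
grasp_force: 0.0
```

Call:
servo_tool(
  hand=[100, 100, 100, 100, 100],
  slide=[
    [19, -32, 1],
    [19, -33, 1],
    [18, -33, 1],
    [17, -33, 1],
    [17, -34, 1],
  ],
  twist=[0.02, 0.02, 0.02, 0.02, 0.02],
)

```text
clock: 2.05
tool_pos: [0.2845, -0.1383, 0.1918]
tool_rot: [3.141, -0.001, 0.125]
force: [0.7, -0.6, 0.8]
finger_gap: 1.003
grasp_force: 0.0
```

Call:
servo_tool(
  hand=[100, 100, 100, 100, 100],
  slide=[
    [16, -34, 1],
    [15, -34, 1],
    [15, -35, 1],
    [14, -35, 1],
    [13, -35, 1],
  ],
  twist=[0.02, 0.02, 0.02, 0.02, 0.02],
)

```text
clock: 2.55
tool_pos: [0.3429, 0.0236, 0.1868]
tool_rot: [-3.124, -0.001, 0.051]
force: [0.5, -0.8, -0.2]
finger_gap: 0.999
grasp_force: 0.0
```

Call:
servo_tool(
  hand=[100, 100, 100, 100, 100],
  slide=[
    [13, -36, 1],
    [12, -36, 1],
    [11, -36, 1],
    [11, -36, 1],
    [10, -36, 1],
  ],
  twist=[0.02, 0.01, 0.02, 0.01, 0.02],
)

```text
clock: 3.05
tool_pos: [0.3975, 0.0828, 0.1927]
tool_rot: [-3.017, 0.006, 0.099]
force: [0.4, -0.3, -0.1]
finger_gap: 1.0
grasp_force: 0.0
```

Call:
servo_tool(
  hand=[100, 100, 100, 100, 100],
  slide=[
    [10, -36, 0],
    [9, -36, 1],
    [9, -37, 0],
    [8.5, -37, 0.5],
    [0, 0, 0],
  ],
  twist=[0.01, 0.02, 0.01, 0.019, 0],
)

```text
clock: 3.55
tool_pos: [0.4289, 0.1398, 0.2143]
tool_rot: [-2.938, 0.014, 0.158]
force: [-0.2, -0.6, 0.0]
finger_gap: 1.001
grasp_force: 0.0
```

```bash
python3 - <<'E'
from h import *
plan([(*L[:2],.18,L[2],100,1),(*L[:2],.028,L[2],100,6)])
E
```

```text
t 3.55 pose [0.4289 0.1398 0.2143] 0.158 F [-0.2 -0.6  0. ] gap 1.001 grip 0.0
[100, 100, 100, 100, 100] [[52.9, -216.2, 34.3], [-0.0, -0.0, 25.0], [-0.0, -0.0, 25.0], [-0.0, -0.0, 25.0], [-0.0, -0.0, 26.0]] [0.27, 0.0, 0.0, 0.0, 0.0]
[100, 100, 100, 100, 100] [[-0.0, -0.0, 25.0], [-0.0, -0.0, 26.0], [0, 0, 0], [0, 0, 0], [0, 0, 0]] [0.0, 0.0, 0.0, 0.0, 0.0]
```

```bash
python3 - <<'E'
from h import *
s=manip.sense(); print(s["qpos"].round(3),s["joint_velocities"].round(3),s["tool_rot"].round(3),s["clock"])
E
```

```text
[ 0.157  0.133 -0.288  1.164  0.204  3.141] [-0.014 -0.017 -0.05   0.002 -0.035 -0.001] [-2.938  0.014  0.158] 3.55
```

Call:
servo_tool(
  hand=[100, 100, 100, 100, 100],
  slide=[
    [0, 0, 0],
    [0, 0, 0],
    [0, 0, 0],
    [0, 0, 0],
    [0, 0, 0],
  ],
  twist=[0, 0, 0, 0, 0],
)

```text
clock: 4.05
tool_pos: [0.4267, 0.1383, 0.2135]
tool_rot: [-2.939, 0.016, 0.157]
force: [-0.8, 0.0, -0.5]
finger_gap: 1.002
grasp_force: 0.0
```

```bash
python3 - <<'E'
from h import *
s=manip.sense(); print(s["qpos"].round(3),s["joint_velocities"].round(3),s["tool_rot"].round(3),s["tool_pos"],s["clock"])
E
```

```text
[ 0.156  0.131 -0.292  1.164  0.202  3.141] [-0.     0.001  0.002 -0.001  0.    -0.001] [-2.939  0.016  0.157] [0.42669772 0.13829394 0.21347259] 4.05
```

Joint 6 has reached its limit: with this arm q6 = q1 + π − yaw. The half-turned grasp (yaw ≈ π + box yaw) puts q6 mid-range. I'll untwist and watch whether the tilt recovers.

Call:
servo_tool(
  hand=[100, 100, 100, 100, 100],
  slide=[
    [0, 0, 0],
    [0, 0, 0],
    [0, 0, 0],
    [0, 0, 0],
    [0, 0, 0],
  ],
  twist=[-0.14, -0.14, -0.14, -0.14, -0.14],
)

```text
clock: 4.55
tool_pos: [0.4269, 0.1384, 0.2135]
tool_rot: [-2.976, -0.118, 0.851]
force: [0.8, 0.5, 0.3]
finger_gap: 0.999
grasp_force: 0.0
```

```bash
python3 - <<'E'
from h import *
s=manip.sense(); print(s["qpos"].round(3),s["joint_velocities"].round(3),s["tool_rot"].round(3),s["tool_pos"],s["clock"])
E
```

```text
[ 0.156  0.131 -0.292  1.164  0.202  2.435] [ 1.000e-03  0.000e+00  0.000e+00 -1.000e-03 -1.000e-03 -1.385e+00] [-2.976 -0.118  0.851] [0.42686366 0.13839906 0.21354284] 4.55
```

Tilt (0.2 rad) got stuck in the commanded pose. Only the opposite limit of joint 6 can drive joint 5 back, so I'll unwind to it.

Call:
servo_tool(
  hand=[100, 100, 100, 100, 100],
  slide=[
    [0, 0, 0],
    [0, 0, 0],
    [0, 0, 0],
    [0, 0, 0],
    [0, 0, 0],
  ],
  twist=[-0.149, -0.149, -0.149, -0.149, -0.149],
)

```text
clock: 5.05
tool_pos: [0.4269, 0.1384, 0.2135]
tool_rot: [-3.101, -0.199, 1.602]
force: [-0.1, 0.1, -0.1]
finger_gap: 1.003
grasp_force: 0.0
```

Call:
servo_tool(
  hand=[100, 100, 100, 100, 100],
  slide=[
    [0, 0, 0],
    [0, 0, 0],
    [0, 0, 0],
    [0, 0, 0],
    [0, 0, 0],
  ],
  twist=[-0.149, -0.149, -0.149, -0.149, -0.149],
)

```text
clock: 5.55
tool_pos: [0.4269, 0.1384, 0.2135]
tool_rot: [3.035, -0.174, 2.361]
force: [-0.0, 0.5, -0.2]
finger_gap: 1.002
grasp_force: 0.0
```

Call:
servo_tool(
  hand=[100, 100, 100, 100, 100],
  slide=[
    [0, 0, 0],
    [0, 0, 0],
    [0, 0, 0],
    [0, 0, 0],
    [0, 0, 0],
  ],
  twist=[-0.149, -0.149, -0.149, -0.149, -0.149],
)

```text
clock: 6.05
tool_pos: [0.4269, 0.1384, 0.2135]
tool_rot: [2.946, -0.056, 3.102]
force: [0.3, 0.1, 0.3]
finger_gap: 0.999
grasp_force: 0.0
```

Call:
servo_tool(
  hand=[100, 100, 100, 100, 100],
  slide=[
    [0, 0, 0],
    [0, 0, 0],
    [0, 0, 0],
    [0, 0, 0],
    [0, 0, 0],
  ],
  twist=[-0.149, -0.149, -0.149, -0.149, -0.149],
)

```text
clock: 6.55
tool_pos: [0.4269, 0.1384, 0.2135]
tool_rot: [2.959, 0.09, -2.45]
force: [-0.2, -0.5, 0.0]
finger_gap: 0.998
grasp_force: 0.0
```

Call:
servo_tool(
  hand=[100, 100, 100, 100, 100],
  slide=[
    [0, 0, 0],
    [0, 0, 0],
    [0, 0, 0],
    [0, 0, 0],
    [0, 0, 0],
  ],
  twist=[-0.149, -0.149, -0.149, -0.149, -0.149],
)

```text
clock: 7.05
tool_pos: [0.4269, 0.1384, 0.2135]
tool_rot: [3.069, 0.19, -1.704]
force: [-0.6, 0.6, -0.1]
finger_gap: 0.997
grasp_force: 0.0
```

Call:
servo_tool(
  hand=[100, 100, 100, 100, 100],
  slide=[
    [0, 0, 0],
    [0, 0, 0],
    [0, 0, 0],
    [0, 0, 0],
    [0, 0, 0],
  ],
  twist=[-0.149, -0.149, -0.149, -0.149, -0.149],
)

```text
clock: 7.55
tool_pos: [0.4269, 0.1384, 0.2135]
tool_rot: [-3.065, 0.188, -0.945]
force: [0.4, 0.4, -0.6]
finger_gap: 0.998
grasp_force: 0.0
```

Call:
servo_tool(
  hand=[100, 100, 100, 100, 100],
  slide=[
    [0, 0, 0],
    [0, 0, 0],
    [0, 0, 0],
    [0, 0, 0],
    [0, 0, 0],
  ],
  twist=[-0.149, -0.149, -0.149, -0.149, -0.149],
)

```text
clock: 8.05
tool_pos: [0.4268, 0.1384, 0.2135]
tool_rot: [-2.958, 0.087, -0.199]
force: [0.8, 0.2, -0.2]
finger_gap: 1.002
grasp_force: 0.0
```

Call:
servo_tool(
  hand=[100, 100, 100, 100, 100],
  slide=[
    [0, 0, 0],
    [0, 0, 0],
    [0, 0, 0],
    [0, 0, 0],
    [0, 0, 0],
  ],
  twist=[-0.149, -0.149, -0.149, -0.1, -0.1],
)

```text
clock: 8.55
tool_pos: [0.4094, 0.2023, 0.2131]
tool_rot: [-2.998, -0.035, 0.348]
force: [0.9, 0.5, 0.4]
finger_gap: 1.0
grasp_force: 0.0
```

```bash
python3 - <<'E'
from h import *
s=manip.sense(); print(s["qpos"].round(3),s["joint_velocities"].round(3),s["tool_rot"].round(3),s["tool_pos"],s["clock"])
E
```

```text
[ 0.349  0.107 -0.313  1.116  0.144 -3.141] [ 0.698 -0.081 -0.072 -0.151 -0.218 -0.   ] [-2.998 -0.035  0.348] [0.40936095 0.2022982  0.213065  ] 8.55
```

Call:
servo_tool(
  hand=[100, 100, 100, 100, 100],
  slide=[
    [0, 0, 0],
    [0, 0, 0],
    [0, 0, 0],
    [0, 0, 0],
    [0, 0, 0],
  ],
  twist=[-0.1, -0.1, -0.1, 0, 0],
)

```text
clock: 9.05
tool_pos: [0.3764, 0.2644, 0.2128]
tool_rot: [-3.069, -0.068, 0.556]
force: [0.6, 0.1, -0.2]
finger_gap: 0.997
grasp_force: 0.0
```

```bash
python3 - <<'E'
from h import *
s=manip.sense(); print(s["qpos"].round(3),s["joint_velocities"].round(3),s["tool_rot"].round(3),s["tool_pos"],s["clock"])
E
```

```text
[ 0.557  0.088 -0.33   1.084  0.073 -3.141] [-0.031  0.004  0.002  0.002 -0.001 -0.   ] [-3.069 -0.068  0.556] [0.37638351 0.2644481  0.21277066] 9.05
```

```bash
cat >> h.py <<'E'
from scipy.spatial.transform import Rotation as Ro
def plan2(wps):
    """wps: (x,y,z,total twist,hand,rows), with the measured tool axes"""
    st=manip.sense(); p=np.array(st["tool_pos"]); A=Ro.from_euler("xyz",st["tool_rot"]); rows=[]
    v=A.as_matrix()[:,2]
    print("t",round(st["clock"],2),"pose",p.round(4),st["tool_rot"].round(3),"F",np.round(st["force"],1),"gap",round(st["finger_gap"],3),"grip",round(st["grasp_force"],1),"q1,5,6",st["qpos"][[0,4,5]].round(3),"tilt",v[:2].round(4))
    for x,yy,z,tt,hand,n in wps:
        g=np.array([x,yy,z])
        for k in range(n,0,-1):
            t=np.round(A.inv().apply(1000*(g-p)/k),0 if k>1 else 1)+0.; tw=round(tt/k,2 if k>1 else 3); tt-=tw
            rows.append((hand,t.tolist(),tw)); p=p+A.apply(t/1000); A=A*Ro.from_euler("z",tw)
    while len(rows)%5: rows.append((rows[-1][0],[0,0,0],0))
    for i in range(0,len(rows),5):
        r=rows[i:i+5]; print([q[0] for q in r],[q[1] for q in r],[float(q[2]) for q in r])
E
python3 - <<'E'
from h import *
plan2([(.43,-.167,.213,.97,100,10)])
E
```

```text
t 9.05 pose [0.3764 0.2644 0.2128] [-3.069 -0.068  0.556] F [ 0.6  0.1 -0.2] gap 0.997 grip 0.0 q1,5,6 [ 0.557  0.073 -3.141] tilt [0.0196 0.0977]
[100, 100, 100, 100, 100] [[-18.0, 39.0, -4.0], [-14.0, 41.0, -4.0], [-10.0, 42.0, -4.0], [-6.0, 43.0, -4.0], [-1.0, 43.0, -4.0]] [0.1, 0.1, 0.1, 0.1, 0.1]
[100, 100, 100, 100, 100] [[3.0, 43.0, -4.0], [7.0, 43.0, -4.0], [11.0, 42.0, -4.0], [14.0, 41.0, -5.0], [18.7, 39.3, -4.3]] [0.09, 0.1, 0.09, 0.1, 0.09]
```

Call:
servo_tool(
  hand=[100, 100, 100, 100, 100],
  slide=[
    [-18, 39, -4],
    [-14, 41, -4],
    [-10, 42, -4],
    [-6, 43, -4],
    [-1, 43, -4],
  ],
  twist=[0.1, 0.1, 0.1, 0.1, 0.1],
)

```text
clock: 9.55
tool_pos: [0.4033, 0.0507, 0.2124]
tool_rot: [-3.049, -0.025, 0.045]
force: [-0.0, -0.6, 0.3]
finger_gap: 1.0
grasp_force: 0.0
```

Call:
servo_tool(
  hand=[100, 100, 100, 100, 100],
  slide=[
    [3, 43, -4],
    [7, 43, -4],
    [11, 42, -4],
    [14, 41, -5],
    [18.5, 39.5, -4.5],
  ],
  twist=[0.09, 0.1, 0.09, 0.1, 0.09],
)

```text
clock: 10.05
tool_pos: [0.4272, -0.1587, 0.2149]
tool_rot: [-3.053, 0.017, -0.432]
force: [1.6, -0.4, 0.0]
finger_gap: 0.997
grasp_force: 0.0
```

Call:
servo_tool(
  hand=[100, 100, 100, 100, 100],
  slide=[
    [0, 0, 0],
    [0, 0, 0],
    [0, 0, 0],
    [0, 0, 0],
    [0, 0, 0],
  ],
  twist=[-0.1, -0.1, -0.1, 0, 0],
)

```text
clock: 10.55
tool_pos: [0.4474, -0.0894, 0.2145]
tool_rot: [-3.113, -0.002, -0.22]
force: [-1.0, -0.1, -0.2]
finger_gap: 0.999
grasp_force: 0.0
```

```bash
python3 - <<'E'
from h import *
plan2([])
E
```

```text
t 10.55 pose [ 0.4474 -0.0894  0.2145] [-3.113e+00 -2.000e-03 -2.200e-01] F [-1.  -0.1 -0.2] gap 0.999 grip 0.0 q1,5,6 [-0.219  0.028 -3.141] tilt [0.0085 0.0273]
```

Call:
servo_tool(
  hand=[100, 100, 100, 100, 100],
  slide=[
    [0, 0, 0],
    [0, 0, 0],
    [0, 0, 0],
    [0, 0, 0],
    [0, 0, 0],
  ],
  twist=[-0.07, -0.07, 0, 0, 0],
)

```text
clock: 11.05
tool_pos: [0.4523, -0.0567, 0.2145]
tool_rot: [3.141, -0.005, -0.125]
force: [0.0, -0.6, -0.2]
finger_gap: 1.0
grasp_force: 0.0
```

```bash
python3 - <<'E'
from h import *
s=manip.sense(); print(s["tool_rot"][2])
# wanted yaw pi+L via decreasing yaw (twist +)
plan2([(*L[:2],.14,s["tool_rot"][2]-(L[2]-np.pi),100,25)])
E
```

```text
-0.12505446202975112
t 11.05 pose [ 0.4523 -0.0567  0.2145] [ 3.141 -0.005 -0.125] F [ 0.  -0.6 -0.2] gap 1.0 grip 0.0 q1,5,6 [-1.240e-01 -1.000e-03 -3.141e+00] tilt [ 0.005  -0.0017]
[100, 100, 100, 100, 100] [[-2.0, -17.0, 3.0], [-4.0, -16.0, 3.0], [-6.0, -15.0, 3.0], [-8.0, -15.0, 3.0], [-10.0, -13.0, 3.0]] [0.13, 0.12, 0.13, 0.12, 0.13]
[100, 100, 100, 100, 100] [[-12.0, -12.0, 3.0], [-13.0, -11.0, 3.0], [-14.0, -9.0, 3.0], [-15.0, -7.0, 3.0], [-16.0, -5.0, 3.0]] [0.12, 0.13, 0.12, 0.13, 0.12]
[100, 100, 100, 100, 100] [[-17.0, -3.0, 3.0], [-17.0, -1.0, 3.0], [-17.0, 1.0, 3.0], [-16.0, 3.0, 3.0], [-16.0, 5.0, 3.0]] [0.13, 0.12, 0.13, 0.12, 0.13]
[100, 100, 100, 100, 100] [[-15.0, 7.0, 3.0], [-14.0, 9.0, 3.0], [-13.0, 11.0, 3.0], [-11.0, 12.0, 3.0], [-10.0, 14.0, 3.0]] [0.12, 0.13, 0.12, 0.13, 0.12]
[100, 100, 100, 100, 100] [[-8.0, 15.0, 3.0], [-6.0, 16.0, 3.0], [-4.0, 16.0, 3.0], [-1.0, 16.0, 2.0], [0.3, 16.8, 2.8]] [0.13, 0.12, 0.13, 0.12, 0.129]
```

Call:
servo_tool(
  hand=[100, 100, 100, 100, 100],
  slide=[
    [-2, -17, 3],
    [-4, -16, 3],
    [-6, -15, 3],
    [-8, -15, 3],
    [-10, -13, 3],
  ],
  twist=[0.13, 0.12, 0.13, 0.12, 0.13],
)

```text
clock: 11.55
tool_pos: [0.4524, 0.0271, 0.1993]
tool_rot: [-3.139, -0.005, -0.76]
force: [-0.6, -0.3, 1.0]
finger_gap: 1.001
grasp_force: 0.0
```

Call:
servo_tool(
  hand=[100, 100, 100, 100, 100],
  slide=[
    [-12, -12, 3],
    [-13, -11, 3],
    [-14, -9, 3],
    [-15, -7, 3],
    [-16, -5, 3],
  ],
  twist=[0.12, 0.13, 0.12, 0.13, 0.12],
)

```text
clock: 12.05
tool_pos: [0.4518, 0.111, 0.1842]
tool_rot: [-3.137, -0.003, -1.38]
force: [-0.5, 0.3, -0.3]
finger_gap: 1.001
grasp_force: 0.0
```

Call:
servo_tool(
  hand=[100, 100, 100, 100, 100],
  slide=[
    [-17, -3, 3],
    [-17, -1, 3],
    [-17, 1, 3],
    [-16, 3, 3],
    [-16, 5, 3],
  ],
  twist=[0.13, 0.12, 0.13, 0.12, 0.13],
)

```text
clock: 12.55
tool_pos: [0.4513, 0.1954, 0.1691]
tool_rot: [-3.136, 0.001, -2.01]
force: [0.7, 0.4, -1.2]
finger_gap: 1.001
grasp_force: 0.0
```

Call:
servo_tool(
  hand=[100, 100, 100, 100, 100],
  slide=[
    [-15, 7, 3],
    [-14, 9, 3],
    [-13, 11, 3],
    [-11, 12, 3],
    [-10, 14, 3],
  ],
  twist=[0.12, 0.13, 0.12, 0.13, 0.12],
)

```text
clock: 13.05
tool_pos: [0.45, 0.279, 0.1539]
tool_rot: [-3.138, 0.004, -2.63]
force: [0.3, -0.2, -0.5]
finger_gap: 1.006
grasp_force: 0.0
```

Call:
servo_tool(
  hand=[100, 100, 100, 100, 100],
  slide=[
    [-8, 15, 3],
    [-6, 16, 3],
    [-4, 16, 3],
    [-1, 16, 2],
    [0.5, 17, 3],
  ],
  twist=[0.13, 0.12, 0.13, 0.12, 0.13],
)

```text
clock: 13.55
tool_pos: [0.4469, 0.3626, 0.1398]
tool_rot: [-3.141, 0.005, 3.023]
force: [0.1, -0.7, 0.3]
finger_gap: 0.999
grasp_force: 0.0
```

```bash
python3 - <<'E'
from h import *
s=manip.sense()
plan2([(*L[:2],.09,s["tool_rot"][2]-(L[2]+np.pi),100,2),(*L[:2],.03,0,100,3)])
E
```

```text
t 13.55 pose [0.4469 0.3626 0.1398] [-3.141  0.005  3.023] F [ 0.1 -0.7  0.3] gap 0.999 grip 0.0 q1,5,6 [ 0.684 -0.005  0.803] tilt [ 0.0053 -0.0016]
[100, 100, 100, 100, 100] [[0.0, 0.0, 25.0], [0.0, -0.9, 24.8], [0.0, 0.0, 20.0], [0.0, 0.0, 20.0], [0.4, 0.1, 20.0]] [-0.0, -0.007, 0.0, 0.0, 0.0]
```

Call:
servo_tool(
  hand=[100, 100, 100, 100, 100],
  slide=[
    [0, 0, 25],
    [0, -1, 25],
    [0, 0, 20],
    [0, 0, 20],
    [0.5, 0, 20],
  ],
  twist=[0, -0.007, 0, 0, 0],
)

```text
clock: 14.05
tool_pos: [0.447, 0.3609, 0.0291]
tool_rot: [-3.141, 0.005, 3.035]
force: [-0.6, 0.2, 0.6]
finger_gap: 1.003
grasp_force: 0.0
```

Call:
servo_tool(
  hand=[50, 20, 20, 20, 20],
  slide=[
    [0, 0, 0],
    [0, 0, 0],
    [0, 0, 0],
    [0, 0, 0],
    [0, 0, 0],
  ],
  twist=[0, 0, 0, 0, 0],
  force=60,
)

```text
clock: 14.55
tool_pos: [0.4473, 0.3624, 0.0312]
tool_rot: [3.141, 0.008, 3.037]
force: [0.9, 0.2, 2.3]
finger_gap: 0.582
grasp_force: 62.9
```

Call:
servo_tool(
  hand=[20, 20, 20, 20, 20],
  slide=[
    [0, 0, -5],
    [0, 0, -15],
    [0, 0, -20],
    [0, 0, -20],
    [0, 0, -8],
  ],
  twist=[0, 0, 0, 0, 0],
)

```text
clock: 15.05
tool_pos: [0.4464, 0.3627, 0.1]
tool_rot: [3.14, 0.007, 3.037]
force: [0.4, 0.5, -1.4]
finger_gap: 0.583
grasp_force: 62.7
```

Call:
servo_tool(
  hand=[20, 20, 20, 20, 20],
  slide=[
    [0, 0, 0],
    [0, 0, 0],
    [0, 0, 0],
    [0, 0, 0],
    [0, 0, 0],
  ],
  twist=[0, 0, 0, 0, 0],
)

```text
clock: 15.55
tool_pos: [0.4453, 0.3616, 0.0972]
tool_rot: [-3.14, 0.004, 3.037]
force: [0.5, 0.5, -1.6]
finger_gap: 0.588
grasp_force: 62.7
```

```bash
python3 - <<'E'
from h import *
plan2([])
for c in("top","side"):
    s=snap(c)
    print(rect(s,.139,.36,.54,.28,.42,white))
E
```

```text
t 15.55 pose [0.4453 0.3616 0.0972] [-3.14   0.004  3.037] F [ 0.5  0.5 -1.6] gap 0.588 grip 62.7 q1,5,6 [ 0.685 -0.004  0.789] tilt [ 0.004  -0.0023]
(array([0.4105, 0.3648], dtype=float32), np.float32(-0.1651), [np.float32(17.1), np.float32(18.7)], array([0.4085, 0.367 ]))
(array([0.4167, 0.3649], dtype=float32), np.float32(-0.1865), [np.float32(18.0), np.float32(48.8)], array([0.414 , 0.3666]))
```

Left box lifted, about 1.6 N: light. Putting it back and going on to the middle one.

Call:
servo_tool(
  hand=[20, 20, 20, 20, 20],
  slide=[
    [0, 0, 20],
    [0, 0, 22],
    [0, 0, 18],
    [0, 0, 6],
    [0, 0, 1.5],
  ],
  twist=[0, 0, 0, 0, 0],
)

```text
clock: 16.15
tool_pos: [0.4446, 0.3608, 0.0311]
tool_rot: [-3.139, 0.003, 3.037]
force: [-6.1, -3.5, 13.7]
finger_gap: 0.59
grasp_force: 64.3
```

Call:
servo_tool(
  hand=[20, 100, 100, 100, 100],
  slide=[
    [0, 0, 0],
    [0, 0, 0],
    [0, 0, 0],
    [0, 0, 0],
    [0, 0, -10],
  ],
  twist=[0, 0, 0, 0, 0],
)

```text
clock: 16.65
tool_pos: [0.4452, 0.3612, 0.0397]
tool_rot: [-3.139, 0.004, 3.037]
force: [-1.6, -0.4, -0.6]
finger_gap: 1.001
grasp_force: 0.0
```

Call:
servo_tool(
  hand=[100, 100, 100, 100, 100],
  slide=[
    [0, 0, -30],
    [0, 0, -35],
    [-15, -34, -5],
    [-15, -34, 0],
    [-15, -34, 0],
  ],
  twist=[0, 0, 0, 0, 0],
)

```text
clock: 17.15
tool_pos: [0.4808, 0.2553, 0.1123]
tool_rot: [3.141, 0.007, 3.038]
force: [-0.2, 0.4, -0.7]
finger_gap: 1.0
grasp_force: 0.0
```

Call:
servo_tool(
  hand=[100, 100, 100, 100, 100],
  slide=[
    [-13.5, -33, 0],
    [0, 0, 0],
    [0, 0, 0],
    [0, 0, 0],
    [0, 0, 0],
  ],
  twist=[-0.04, -0.05, 0, 0, 0],
)

```text
clock: 17.65
tool_pos: [0.4898, 0.2223, 0.1112]
tool_rot: [-3.141, 0.006, 3.128]
force: [0.0, 0.1, -0.2]
finger_gap: 0.998
grasp_force: 0.0
```

```bash
python3 - <<'E'
from h import *
s=snap("top"); print(rect(s,.071,.36,.54,.28,.42,white))
s=manip.sense()
plan2([(*M[:2],.09,s["tool_rot"][2]-(M[2]+np.pi),100,2),(*M[:2],.03,0,100,3)])
E
```

```text
Traceback (most recent call last):
  File "h.py", line 24, in rect
    k=1+np.argmax(st[1:,4]); m=(l==k)
        ~~~~~~~~~^^^^^^^^^^
ValueError: attempt to get argmax of an empty sequence
```

Call:
servo_tool(
  hand=[100, 100, 100, 100, 100],
  slide=[
    [0, -1.5, 15],
    [0, 0, 22],
    [0, 0, 22],
    [0, 0, 15],
    [0, 0, 7],
  ],
  twist=[0.009, 0, 0, 0, 0],
)

```text
clock: 18.2
tool_pos: [0.4888, 0.2201, 0.0283]
tool_rot: [-3.139, 0.003, 3.119]
force: [-0.3, -0.4, -0.5]
finger_gap: 0.999
grasp_force: 0.0
```

Call:
servo_tool(
  hand=[50, 20, 20, 20, 20],
  slide=[
    [0, 0, 0],
    [0, 0, 0],
    [0, 0, 0],
    [0, 0, 0],
    [0, 0, 0],
  ],
  twist=[0, 0, 0, 0, 0],
  force=60,
)

```text
clock: 18.7
tool_pos: [0.4911, 0.221, 0.0312]
tool_rot: [3.141, 0.007, 3.119]
force: [-1.5, 1.7, 5.9]
finger_gap: 0.59
grasp_force: 63.2
```

Call:
servo_tool(
  hand=[20, 20, 20, 20, 20],
  slide=[
    [0, 0, -5],
    [0, 0, -15],
    [0, 0, -20],
    [0, 0, -20],
    [0, 0, -8],
  ],
  twist=[0, 0, 0, 0, 0],
)

```text
clock: 19.2
tool_pos: [0.4898, 0.2196, 0.0984]
tool_rot: [-3.14, 0.005, 3.118]
force: [0.5, -0.1, -8.7]
finger_gap: 0.586
grasp_force: 64.8
```

Call:
servo_tool(
  hand=[20, 20, 20, 20, 20],
  slide=[
    [0, 0, 0],
    [0, 0, 0],
    [0, 0, 0],
    [0, 0, 0],
    [0, 0, 0],
  ],
  twist=[0, 0, 0, 0, 0],
)

```text
clock: 19.7
tool_pos: [0.4893, 0.2198, 0.0971]
tool_rot: [-3.14, 0.004, 3.118]
force: [-0.0, -0.1, -7.7]
finger_gap: 0.581
grasp_force: 64.8
```

```bash
python3 - <<'E'
from h import *
s=snap("side")
plan2([])
try: print(rect(s,.071,.36,.54,.28,.42,white))
except Exception: print("hid")
save(s,"side1.png",(200,380,120,360),3)
E
```

```text
t 19.75 pose [0.4895 0.2199 0.0973] [-3.14   0.004  3.118] F [-0.6 -0.5 -8.6] gap 0.585 grip 64.8 q1,5,6 [ 0.424 -0.003  0.448] tilt [ 0.0042 -0.0018]
(array([0.4437, 0.3618], dtype=float32), np.float32(-0.1215), [np.float32(18.3), np.float32(96.3)], array([0.4443, 0.3618]))
```

View pics/side1.png

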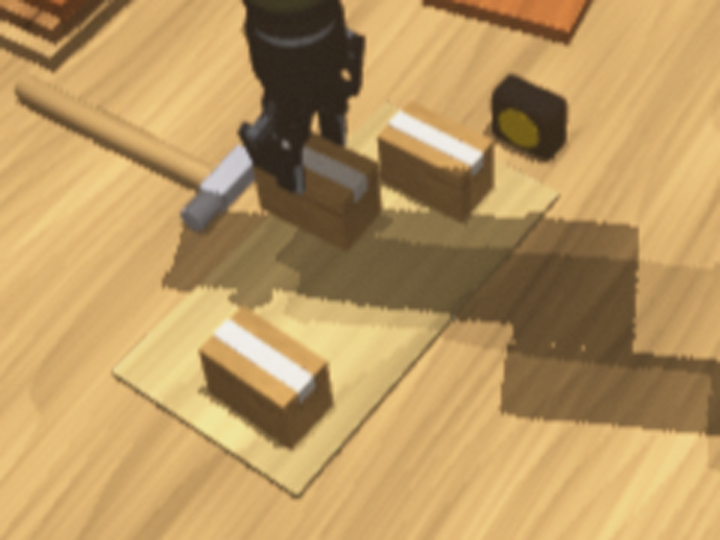

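Side view: left box back upright in place (crop pixel 265,375), middle box held clear at (318,190), right one at (435,155). The middle box weighs about 8.3 N, so it is the full one. Putting it back and lifting the right one.

Call:
servo_tool(
  hand=[20, 20, 20, 20, 20],
  slide=[
    [0, 0, 20],
    [0, 0, 22],
    [0, 0, 18],
    [0, 0, 5.5],
    [0, 0, 1.5],
  ],
  twist=[0, 0, 0, 0, 0],
)

```text
clock: 20.25
tool_pos: [0.4884, 0.2192, 0.0312]
tool_rot: [-3.139, 0.002, 3.118]
force: [-6.1, -3.9, 7.3]
finger_gap: 0.584
grasp_force: 66.6
```

Call:
servo_tool(
  hand=[20, 100, 100, 100, 100],
  slide=[
    [0, 0, 0],
    [0, 0, 0],
    [0, 0, 0],
    [0, 0, 0],
    [0, 0, -10],
  ],
  twist=[0, 0, 0, 0, 0],
)

```text
clock: 20.75
tool_pos: [0.49, 0.2199, 0.0409]
tool_rot: [-3.14, 0.005, 3.118]
force: [-0.2, 0.1, 0.3]
finger_gap: 0.998
grasp_force: 0.0
```

Call:
servo_tool(
  hand=[100, 100, 100, 100, 100],
  slide=[
    [0, 0, -30],
    [0, 0, -35],
    [10, -30, -5],
    [10, -33, 0],
    [10, -33, 0],
  ],
  twist=[0, 0, 0, 0, 0],
)

```text
clock: 21.25
tool_pos: [0.4582, 0.1243, 0.1125]
tool_rot: [-3.141, 0.008, 3.119]
force: [-0.9, -1.1, -0.1]
finger_gap: 0.999
grasp_force: 0.0
```

Call:
servo_tool(
  hand=[100, 100, 100, 100, 100],
  slide=[
    [8.5, -26, 0],
    [0, 0, 0],
    [0, 0, 0],
    [0, 0, 0],
    [0, 0, 0],
  ],
  twist=[0.037, 0, 0, 0, 0],
)

```text
clock: 21.75
tool_pos: [0.4492, 0.0999, 0.1111]
tool_rot: [-3.141, 0.006, 3.083]
force: [-0.1, 0.5, 0.3]
finger_gap: 0.999
grasp_force: 0.0
```

```bash
python3 - <<'E'
from h import *
s=manip.sense()
plan2([(*Rr[:2],.09,s["tool_rot"][2]-(Rr[2]+np.pi),100,2),(*Rr[:2],.03,0,100,3)])
E
```

```text
t 21.75 pose [0.4492 0.0999 0.1111] [-3.141  0.006  3.083] F [-0.1  0.5  0.3] gap 0.999 grip 0.0 q1,5,6 [ 0.221 -0.002  0.28 ] tilt [ 0.0061 -0.0009]
[100, 100, 100, 100, 100] [[0.0, 0.0, 11.0], [0.6, -0.4, 10.1], [0.0, 0.0, 20.0], [0.0, 0.0, 20.0], [0.4, 0.0, 20.0]] [0.0, 0.001, 0.0, 0.0, 0.0]
```

Call:
servo_tool(
  hand=[100, 100, 100, 100, 100],
  slide=[
    [0.5, -0.5, 15],
    [0, 0, 22],
    [0, 0, 22],
    [0, 0, 15],
    [0, 0, 7],
  ],
  twist=[0, 0, 0, 0, 0],
)

```text
clock: 22.25
tool_pos: [0.4475, 0.0989, 0.0284]
tool_rot: [-3.14, 0.003, 3.083]
force: [0.2, -0.6, 0.4]
finger_gap: 0.996
grasp_force: 0.0
```

Call:
servo_tool(
  hand=[50, 20, 20, 20, 20],
  slide=[
    [0, 0, 0],
    [0, 0, 0],
    [0, 0, 0],
    [0, 0, 0],
    [0, 0, 0],
  ],
  twist=[0, 0, 0, 0, 0],
  force=60,
)

```text
clock: 22.75
tool_pos: [0.4494, 0.0992, 0.031]
tool_rot: [3.141, 0.007, 3.082]
force: [-1.1, 0.8, 5.3]
finger_gap: 0.587
grasp_force: 62.5
```

Call:
servo_tool(
  hand=[20, 20, 20, 20, 20],
  slide=[
    [0, 0, -5],
    [0, 0, -15],
    [0, 0, -20],
    [0, 0, -20],
    [0, 0, -8],
  ],
  twist=[0, 0, 0, 0, 0],
)

```text
clock: 23.25
tool_pos: [0.449, 0.0985, 0.0995]
tool_rot: [-3.141, 0.008, 3.081]
force: [0.7, -0.3, -1.9]
finger_gap: 0.589
grasp_force: 62.9
```

Call:
servo_tool(
  hand=[20, 20, 20, 20, 20],
  slide=[
    [0, 0, 0],
    [0, 0, 0],
    [0, 0, 0],
    [0, 0, 0],
    [0, 0, 0],
  ],
  twist=[0, 0, 0, 0, 0],
)

```text
clock: 23.75
tool_pos: [0.4474, 0.0984, 0.0972]
tool_rot: [-3.14, 0.004, 3.081]
force: [0.7, -0.9, -2.6]
finger_gap: 0.587
grasp_force: 62.9
```

```bash
python3 - <<'E'
from h import *
s=snap("side")
for n,a in dict(L=(.36,.54,.28,.42),M=(.42,.58,.17,.30)).items():
    try: print(n,rect(s,.071,*a,white))
    except Exception: print("hid")
s=snap("top"); print("board",rect(s,.02,.40,.65,-.34,-.08,red)); print("bar",rect(s,.02,.34,.59,-.48,-.38,white))
plan2([])
E
```

```text
L (array([0.4444, 0.3618], dtype=float32), np.float32(-0.1161), [np.float32(17.8), np.float32(94.1)], array([0.4446, 0.3618]))
M (array([0.4879, 0.2196], dtype=float32), np.float32(-0.0309), [np.float32(18.0), np.float32(93.2)], array([0.4878, 0.2198]))
board (array([ 0.5272, -0.2126], dtype=float32), np.float32(-1.4272), [np.float32(162.2), np.float32(201.3)], array([ 0.5272, -0.2131]))
bar (array([ 0.4712, -0.422 ], dtype=float32), np.float32(0.0), [np.float32(32.0), np.float32(180.5)], array([ 0.4684, -0.4199]))
t 23.85 pose [0.4477 0.0985 0.0974] [-3.14   0.004  3.081] F [ 0.   0.1 -0.8] gap 0.586 grip 62.9 q1,5,6 [ 0.218 -0.002  0.279] tilt [ 0.0044 -0.0015]
```

Right is light too. Returning it and going back for the middle box.

Call:
servo_tool(
  hand=[20, 20, 20, 20, 20],
  slide=[
    [0, 0, 20],
    [0, 0, 22],
    [0, 0, 18],
    [0, 0, 5.5],
    [0, 0, 1.5],
  ],
  twist=[0, 0, 0, 0, 0],
)

```text
clock: 24.35
tool_pos: [0.4464, 0.0982, 0.0309]
tool_rot: [-3.14, 0.002, 3.081]
force: [-7.9, -0.3, 14.0]
finger_gap: 0.59
grasp_force: 64.4
```

Call:
servo_tool(
  hand=[20, 100, 100, 100, 100],
  slide=[
    [0, 0, 0],
    [0, 0, 0],
    [0, 0, 0],
    [0, 0, 0],
    [0, 0, -10],
  ],
  twist=[0, 0, 0, 0, 0],
)

```text
clock: 24.85
tool_pos: [0.4474, 0.0983, 0.0404]
tool_rot: [-3.14, 0.003, 3.081]
force: [0.2, 0.2, 0.1]
finger_gap: 0.999
grasp_force: 0.0
```

Call:
servo_tool(
  hand=[100, 100, 100, 100, 100],
  slide=[
    [0, 0, -30],
    [0, 0, -35],
    [-9, 28, -5],
    [-9, 33, 0],
    [-9, 33, 0],
  ],
  twist=[0, 0, 0, 0, 0],
)

```text
clock: 25.35
tool_pos: [0.4816, 0.1919, 0.1126]
tool_rot: [3.142, 0.008, 3.08]
force: [0.3, -0.5, 0.5]
finger_gap: 1.0
grasp_force: 0.0
```

Call:
servo_tool(
  hand=[100, 100, 100, 100, 100],
  slide=[
    [-7, 28, 0],
    [0, 0, 0],
    [0, 0, 0],
    [0, 0, 0],
    [0, 0, 0],
  ],
  twist=[-0.037, 0, 0, 0, 0],
)

```text
clock: 25.85
tool_pos: [0.4886, 0.2172, 0.111]
tool_rot: [-3.14, 0.005, 3.117]
force: [-0.9, -0.5, 0.8]
finger_gap: 1.004
grasp_force: 0.0
```

```bash
python3 - <<'E'
from h import *
s=manip.sense()
plan2([(.4895,.2198,.09,s["tool_rot"][2]-(M[2]+np.pi),100,2),(.4895,.2198,.03,0,100,3)])
E
```

```text
t 25.85 pose [0.4886 0.2172 0.111 ] [-3.14   0.005  3.117] F [-0.9 -0.5  0.8] gap 1.004 grip 0.0 q1,5,6 [ 0.421 -0.003  0.445] tilt [ 0.0046 -0.0018]
[100, 100, 100, 100, 100] [[0.0, 1.0, 11.0], [-0.7, 1.6, 10.0], [0.0, 0.0, 20.0], [0.0, 0.0, 20.0], [0.3, 0.1, 20.0]] [-0.0, -0.002, 0.0, 0.0, 0.0]
```

Call:
servo_tool(
  hand=[100, 100, 100, 100, 100],
  slide=[
    [-0.5, 2.5, 15],
    [0, 0, 22],
    [0, 0, 22],
    [0, 0, 15],
    [0, 0, 7],
  ],
  twist=[0, 0, 0, 0, 0],
)

```text
clock: 26.35
tool_pos: [0.4887, 0.2193, 0.0286]
tool_rot: [-3.139, 0.003, 3.117]
force: [-0.4, 0.5, -1.4]
finger_gap: 1.004
grasp_force: 0.0
```

Call:
servo_tool(
  hand=[50, 20, 20, 20, 20],
  slide=[
    [0, 0, 0],
    [0, 0, 0],
    [0, 0, 0],
    [0, 0, 0],
    [0, 0, 0],
  ],
  twist=[0, 0, 0, 0, 0],
  force=70,
)

```text
clock: 26.85
tool_pos: [0.491, 0.2203, 0.0314]
tool_rot: [-3.14, 0.007, 3.118]
force: [-1.1, -2.5, 6.3]
finger_gap: 0.58
grasp_force: 73.2
```

Call:
servo_tool(
  hand=[20, 20, 20, 20, 20],
  slide=[
    [0, 0, -5],
    [0, 0, -20],
    [0, 0, -30],
    [0, 0, -30],
    [0, 0, -25],
  ],
  twist=[0, 0, 0, 0, 0],
)

```text
clock: 27.35
tool_pos: [0.4887, 0.2207, 0.1404]
tool_rot: [-3.14, 0.003, 3.118]
force: [0.9, 0.0, -8.6]
finger_gap: 0.579
grasp_force: 75.6
```

```bash
python3 - <<'E'
from h import *
s=manip.sense()
B=(.527,-.213)
plan2([(*B,.13,s["tool_rot"][2]-np.pi-.14,20,14),(*B,.13,0,20,1)])
E
```

```text
t 27.35 pose [0.4887 0.2207 0.1404] [-3.140e+00  3.000e-03  3.118e+00] F [ 0.9  0.  -8.6] gap 0.579 grip 75.6 q1,5,6 [ 0.426 -0.003  0.449] tilt [ 0.0034 -0.0015]
[20, 20, 20, 20, 20] [[-3.0, -31.0, 1.0], [-3.0, -31.0, 1.0], [-3.0, -31.0, 1.0], [-3.0, -31.0, 1.0], [-2.0, -31.0, 1.0]] [-0.01, -0.01, -0.01, -0.01, -0.01]
[20, 20, 20, 20, 20] [[-2.0, -31.0, 1.0], [-2.0, -31.0, 1.0], [-1.0, -31.0, 1.0], [-1.0, -31.0, 1.0], [-1.0, -31.0, 0.0]] [-0.01, -0.01, -0.01, -0.01, -0.01]
[20, 20, 20, 20, 20] [[0.0, -31.0, 1.0], [0.0, -31.0, 0.0], [1.0, -31.0, 1.0], [1.2, -31.5, 0.2], [0.0, 0.0, 0.0]] [-0.02, -0.01, -0.02, -0.013, 0.0]
```

Call:
servo_tool(
  hand=[20, 20, 20, 20, 20],
  slide=[
    [-3, -31, 1],
    [-3, -31, 1],
    [-3, -31, 1],
    [-3, -31, 1],
    [-2, -31, 1],
  ],
  twist=[-0.01, -0.01, -0.01, -0.01, -0.01],
)

```text
clock: 27.85
tool_pos: [0.5018, 0.0647, 0.1341]
tool_rot: [-3.14, 0.002, -3.114]
force: [0.8, -0.6, -7.8]
finger_gap: 0.581
grasp_force: 76.6
```

Call:
servo_tool(
  hand=[20, 20, 20, 20, 20],
  slide=[
    [-2, -31, 1],
    [-2, -31, 1],
    [-1, -31, 1],
    [-1, -31, 1],
    [-1, -31, 0],
  ],
  twist=[-0.01, -0.01, -0.01, -0.01, -0.01],
)

```text
clock: 28.35
tool_pos: [0.5158, -0.0895, 0.1302]
tool_rot: [-3.141, 0.002, -3.064]
force: [-0.4, 1.3, -8.0]
finger_gap: 0.583
grasp_force: 76.6
```

Call:
servo_tool(
  hand=[20, 20, 20, 20, 20],
  slide=[
    [0, -31, 1],
    [0, -31, 0],
    [1, -31, 1],
    [1, -31.5, 0],
    [0, 0, 0],
  ],
  twist=[-0.02, -0.01, -0.02, -0.013, 0],
)

```text
clock: 28.85
tool_pos: [0.528, -0.2168, 0.1286]
tool_rot: [-3.137, 0.004, -3.006]
force: [0.7, 1.1, -8.1]
finger_gap: 0.58
grasp_force: 77.0
```

```bash
python3 - <<'E'
from h import *
s=manip.sense()
B=(.527,-.213)
plan2([(*B,.075,0,20,4),(*B,.045,0,20,4),(*B,.0415,0,20,2)])
E
```

```text
t 28.85 pose [ 0.528  -0.2168  0.1286] [-3.137  0.004 -3.006] F [ 0.7  1.1 -8.1] gap 0.58 grip 77.0 q1,5,6 [-0.389 -0.002 -0.524] tilt [ 0.0045 -0.0037]
[20, 20, 20, 20, 20] [[0.0, 1.0, 13.0], [0.0, 1.0, 14.0], [0.0, 1.0, 13.0], [0.7, 1.1, 13.6], [0.0, 0.0, 7.0]] [0.0, 0.0, 0.0, 0.0, 0.0]
[20, 20, 20, 20, 20] [[0.0, 0.0, 8.0], [0.0, 0.0, 7.0], [0.2, 0.2, 8.0], [0.0, 0.0, 2.0], [0.0, 0.0, 1.5]] [0.0, 0.0, 0.0, 0.0, 0.0]
```

Call:
servo_tool(
  hand=[20, 20, 20, 20, 20],
  slide=[
    [0, 1, 13],
    [0, 1, 14],
    [0, 1, 13],
    [0.5, 1, 13.5],
    [0, 0, 7],
  ],
  twist=[0, 0, 0, 0, 0],
)

```text
clock: 29.35
tool_pos: [0.5251, -0.2076, 0.0669]
tool_rot: [3.141, 0.001, -3.002]
force: [-1.3, -0.3, -7.8]
finger_gap: 0.58
grasp_force: 76.9
```

Call:
servo_tool(
  hand=[20, 20, 20, 20, 20],
  slide=[
    [0, 0, 8],
    [0, 0, 7],
    [0, 0, 7],
    [0, 0, 3],
    [0, 0, 1],
  ],
  twist=[0, 0, 0, 0, 0],
)

```text
clock: 29.85
tool_pos: [0.5272, -0.209, 0.0428]
tool_rot: [-3.14, 0.004, -3.002]
force: [-0.2, -0.4, -8.5]
finger_gap: 0.579
grasp_force: 76.9
```

Call:
servo_tool(
  hand=[20, 20, 20, 20, 20],
  slide=[
    [0, 0, 0],
    [0, 0, 0],
    [0, 0, 0],
    [0, 0, 0],
    [0, 0, 0],
  ],
  twist=[0, 0, 0, 0, 0],
)

```text
clock: 30.35
tool_pos: [0.5276, -0.2091, 0.0433]
tool_rot: [-3.139, 0.005, -3.002]
force: [-0.5, 0.2, -7.9]
finger_gap: 0.577
grasp_force: 76.9
```

Call:
servo_tool(
  hand=[20, 20, 20, 20, 20],
  slide=[
    [0, 0, 1],
    [0, 0, 1],
    [0, 0, 0],
    [0, 0, 0],
    [0, 0, 0],
  ],
  twist=[0, 0, 0, 0, 0],
)

```text
clock: 30.85
tool_pos: [0.5278, -0.2093, 0.0425]
tool_rot: [-3.139, 0.006, -3.002]
force: [-3.6, 0.7, 6.3]
finger_gap: 0.583
grasp_force: 78.5
```

Call:
servo_tool(
  hand=[80, 100, 100, 100, 100],
  slide=[
    [0, 0, 0],
    [0, 0, 0],
    [0, 0, 0],
    [0, 0, 0],
    [0, 0, 0],
  ],
  twist=[0, 0, 0, 0, 0],
)

```text
clock: 31.35
tool_pos: [0.5277, -0.2091, 0.0411]
tool_rot: [-3.139, 0.005, -3.002]
force: [0.4, -0.5, -0.6]
finger_gap: 1.001
grasp_force: 0.0
```

Call:
servo_tool(
  hand=[100, 100, 100, 100, 100],
  slide=[
    [0, 0, -15],
    [0, 0, -30],
    [0, 0, -35],
    [0, 0, -15],
    [0, 0, 0],
  ],
  twist=[0, 0, 0, 0, 0],
)

```text
clock: 31.85
tool_pos: [0.5291, -0.2098, 0.1389]
tool_rot: [-3.137, 0.01, -3.002]
force: [0.4, 0.6, -0.4]
finger_gap: 0.998
grasp_force: 0.0
```

```bash
python3 - <<'E'
from h import *
s=manip.sense(); S=(.471,-.422)
plan2([(*S,.14,s["tool_rot"][2]+np.pi,100,8)])
E
```

```text
t 31.85 pose [ 0.5291 -0.2098  0.1389] [-3.137  0.01  -3.002] F [ 0.4  0.6 -0.4] gap 0.998 grip 0.0 q1,5,6 [-0.378  0.001 -0.518] tilt [ 0.0106 -0.0035]
[100, 100, 100, 100, 100] [[11.0, -25.0, 0.0], [10.0, -26.0, 0.0], [10.0, -26.0, 0.0], [9.0, -26.0, 0.0], [9.0, -26.0, 0.0]] [0.02, 0.02, 0.02, 0.02, 0.01]
[100, 100, 100, 100, 100] [[9.0, -26.0, 0.0], [8.0, -26.0, 0.0], [7.8, -26.1, -1.0], [0, 0, 0], [0, 0, 0]] [0.02, 0.01, 0.02, 0.0, 0.0]
```

Call:
servo_tool(
  hand=[100, 100, 100, 100, 100],
  slide=[
    [11, -25, 0],
    [10, -26, 0],
    [10, -26, 0],
    [9, -26, 0],
    [9, -26, 0],
  ],
  twist=[0.02, 0.02, 0.02, 0.02, 0.01],
)

```text
clock: 32.35
tool_pos: [0.4899, -0.3427, 0.1343]
tool_rot: [-3.142, 0.003, -3.092]
force: [0.1, 0.0, -0.5]
finger_gap: 1.0
grasp_force: 0.0
```

Call:
servo_tool(
  hand=[100, 100, 100, 100, 100],
  slide=[
    [9, -26, 0],
    [8, -26, 0],
    [8, -26, -1],
    [0, 0, 0],
    [0, 0, 0],
  ],
  twist=[0.02, 0.01, 0.02, 0, 0],
)

```text
clock: 32.85
tool_pos: [0.4677, -0.4207, 0.1355]
tool_rot: [3.141, 0.004, 3.14]
force: [-0.8, 0.4, 0.4]
finger_gap: 1.001
grasp_force: 0.0
```

```bash
python3 - <<'E'
from h import *
t=snap("top"); d=snap("side")
print("board",rect(t,.02,.40,.65,-.34,-.08,red)); print("box",rect(t,.082,.46,.6,-.28,-.15,white)); print("R",rect(t,.071,.38,.54,.04,.17,white),"L",rect(t,.071,.36,.54,.28,.42,white))
print("box side",rect(d,.082,.46,.6,-.28,-.15,white))
S=(.471,-.422); s=manip.sense()
plan2([(*S,.09,s["tool_rot"][2]+.002-np.pi,100,2),(*S,.032,0,100,3)])
save(t,"top2.png",k=1.4)
E
```

```text
board (array([ 0.5272, -0.213 ], dtype=float32), np.float32(-1.4289), [np.float32(161.7), np.float32(201.4)], array([ 0.5249, -0.2119]))
box (array([ 0.5273, -0.2106], dtype=float32), np.float32(0.1419), [np.float32(19.2), np.float32(92.0)], array([ 0.5272, -0.2106]))
R (array([0.4486, 0.0988], dtype=float32), np.float32(-0.0568), [np.float32(18.9), np.float32(92.8)], array([0.4485, 0.0988])) L (array([0.4467, 0.3616], dtype=float32), np.float32(-0.1107), [np.float32(19.1), np.float32(92.4)], array([0.4468, 0.3615]))
box side (array([ 0.5253, -0.2113], dtype=float32), np.float32(0.1294), [np.float32(17.3), np.float32(91.1)], array([ 0.5255, -0.2113]))
t 32.95 pose [ 0.4683 -0.4198  0.1361] [ 3.141  0.004 -3.141] F [ 0.   1.3 -0.7] gap 0.999 grip 0.0 q1,5,6 [-0.732  0.003 -0.733] tilt [0.0039 0.0004]
[100, 100, 100, 100, 100] [[-1.0, -1.0, 23.0], [1.5, 1.2, 23.1], [0.0, 0.0, 19.0], [0.0, 0.0, 20.0], [0.2, 0.0, 19.0]] [-3.14, -3.141, 0.0, 0.0, 0.0]
```

View pics/top2.png

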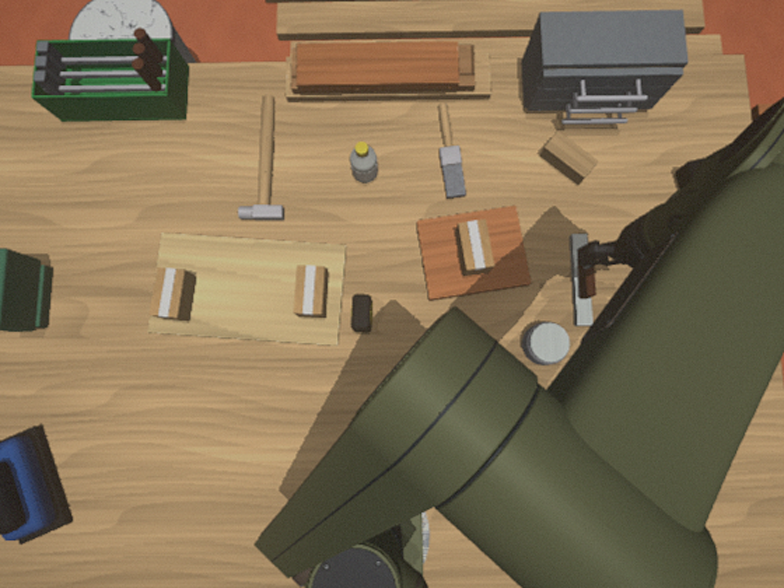

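View: full box stands mid-board (native 175,339), board unmoved, left and right boxes in place; gripper is over the grip of the silver straightedge (~185,418). Picking it up.

Call:
servo_tool(
  hand=[60, 60, 60, 60, 60],
  slide=[
    [-1.5, -1, 26],
    [-1, -1, 25],
    [0, 0, 25],
    [0, 0, 20],
    [0, 0, 10],
  ],
  twist=[0, 0, 0, 0, 0],
)

```text
clock: 33.45
tool_pos: [0.4708, -0.4208, 0.0289]
tool_rot: [3.14, 0.002, -3.14]
force: [-0.0, 1.0, 0.6]
finger_gap: 0.605
grasp_force: 0.0
```

Call:
servo_tool(
  hand=[60, 0, 0, 0, 0],
  slide=[
    [0, 0, 0],
    [0, 0, 0],
    [0, 0, 0],
    [0, 0, 0],
    [0, 0, 0],
  ],
  twist=[0, 0, 0, 0, 0],
  force=60,
)

```text
clock: 33.95
tool_pos: [0.4727, -0.4237, 0.0329]
tool_rot: [-3.139, 0.008, 3.141]
force: [-1.1, 1.4, 6.8]
finger_gap: 0.182
grasp_force: 58.8
```

```bash
python3 - <<'E'
from h import *
plan2([])
E
```

```text
t 33.95 pose [ 0.4727 -0.4237  0.0329] [-3.139  0.008  3.141] F [-1.1  1.4  6.8] gap 0.182 grip 58.8 q1,5,6 [-0.733  0.003 -0.732] tilt [ 0.0076 -0.0026]
```

Call:
servo_tool(
  hand=[0, 0, 0, 0, 0],
  slide=[
    [0, 0, -10],
    [0, 0, -20],
    [0, 0, -30],
    [0, 0, -30],
    [0, 0, -15],
  ],
  twist=[0, 0, 0, 0, 0],
)

```text
clock: 34.45
tool_pos: [0.4717, -0.424, 0.139]
tool_rot: [-3.138, 0.007, 3.141]
force: [-0.2, -0.3, -3.9]
finger_gap: 0.179
grasp_force: 58.8
```

```bash
python3 - <<'E'
from h import *
s=manip.sense()
plan2([(.4203,-.2283,.135,(s["tool_rot"][2]%(2*np.pi))-1.7126,0,14)])
E
```

```text
t 34.45 pose [ 0.4717 -0.424   0.139 ] [-3.138  0.007  3.141] F [-0.2 -0.3 -3.9] gap 0.179 grip 58.8 q1,5,6 [-0.733  0.002 -0.733] tilt [ 0.0072 -0.0038]
[0, 0, 0, 0, 0] [[4.0, 14.0, 0.0], [5.0, 14.0, 0.0], [6.0, 13.0, 0.0], [8.0, 12.0, 0.0], [9.0, 11.0, 0.0]] [0.1, 0.1, 0.1, 0.1, 0.1]
[0, 0, 0, 0, 0] [[10.0, 11.0, 0.0], [11.0, 9.0, 0.0], [12.0, 8.0, 0.0], [12.0, 7.0, 0.0], [13.0, 6.0, 1.0]] [0.1, 0.1, 0.1, 0.1, 0.11]
[0, 0, 0, 0, 0] [[14.0, 4.0, 0.0], [14.0, 3.0, 1.0], [15.0, 2.0, 0.0], [14.3, 0.1, 0.9], [0, 0, 0]] [0.1, 0.11, 0.1, 0.108, 0.0]
```

Call:
servo_tool(
  hand=[0, 0, 0, 0, 0],
  slide=[
    [4, 14, 0],
    [5, 14, 0],
    [6, 13, 0],
    [8, 12, 0],
    [9, 11, 0],
  ],
  twist=[0.1, 0.1, 0.1, 0.1, 0.1],
)

```text
clock: 34.95
tool_pos: [0.4513, -0.3525, 0.1358]
tool_rot: [3.14, 0.004, 2.637]
force: [0.1, -0.1, -3.6]
finger_gap: 0.181
grasp_force: 58.8
```

Call:
servo_tool(
  hand=[0, 0, 0, 0, 0],
  slide=[
    [10, 11, 0],
    [11, 9, 0],
    [12, 8, 0],
    [12, 7, 0],
    [13, 6, 1],
  ],
  twist=[0.1, 0.1, 0.1, 0.1, 0.11],
)

```text
clock: 35.45
tool_pos: [0.4332, -0.2833, 0.1348]
tool_rot: [3.139, 0.003, 2.127]
force: [0.3, -0.1, -3.4]
finger_gap: 0.181
grasp_force: 58.8
```

Call:
servo_tool(
  hand=[0, 0, 0, 0, 0],
  slide=[
    [14, 4, 0],
    [14, 3, 1],
    [15, 2, 0],
    [14.5, 0, 1],
    [0, 0, 0],
  ],
  twist=[0.1, 0.11, 0.1, 0.108, 0],
)

```text
clock: 35.95
tool_pos: [0.4178, -0.2255, 0.1324]
tool_rot: [3.139, 0.0, 1.715]
force: [0.1, -1.1, -3.5]
finger_gap: 0.177
grasp_force: 58.8
```

Call:
servo_tool(
  hand=[0, 0, 0, 0, 0],
  slide=[
    [0, 0, 0],
    [0, 0, 0],
    [0, 0, 0],
    [0, 0, 0],
    [0, 0, 0],
  ],
  twist=[0, 0, 0, 0, 0],
)

```text
clock: 36.45
tool_pos: [0.4196, -0.2275, 0.1326]
tool_rot: [3.137, 0.002, 1.713]
force: [-0.3, 0.4, -2.8]
finger_gap: 0.182
grasp_force: 58.8
```

```bash
python3 - <<'E'
from h import *
s=manip.sense()
t=snap("top"); print("board",rect(t,.02,.40,.65,-.34,-.08,red))
z=s["tool_pos"][2]-.0315+.02
try: print("bar",rect(t,z,.36,.46,-.34,-.12,white))
except Exception as e: print(e)
plan2([(.4203,-.2283,.08,s["tool_rot"][2]-1.7126,0,4),(.4203,-.2283,.039,0,0,4),(.4203,-.2283,.035,0,0,2)])
E
```

```text
board (array([ 0.5278, -0.213 ], dtype=float32), np.float32(-1.425), [np.float32(160.8), np.float32(201.7)], array([ 0.5365, -0.1853]))
bar (array([ 0.4138, -0.1633], dtype=float32), np.float32(-1.4328), [np.float32(29.9), np.float32(54.4)], array([ 0.4139, -0.1606]))
t 36.5 pose [ 0.4195 -0.2274  0.1325] [3.137e+00 2.000e-03 1.713e+00] F [-0.5 -0.1 -3.9] gap 0.178 grip 58.8 q1,5,6 [-0.498  0.001  0.931] tilt [ 0.0051 -0.0014]
[0, 0, 0, 0, 0] [[0.0, 0.0, 13.0], [0.0, 0.0, 13.0], [0.0, 0.0, 13.0], [-0.9, 0.4, 13.6], [0.0, 0.0, 10.0]] [0.0, 0.0, 0.0, 0.001, 0.0]
[0, 0, 0, 0, 0] [[0.0, 0.0, 10.0], [0.0, 0.0, 10.0], [0.1, -0.2, 11.0], [0.0, 0.0, 2.0], [0.0, 0.0, 2.0]] [0.0, 0.0, 0.0, 0.0, 0.0]
```

Call:
servo_tool(
  hand=[0, 0, 0, 0, 0],
  slide=[
    [0, 0, 13],
    [0, 0, 13],
    [0, 0, 13],
    [-1, 0, 14],
    [0, 0, 12],
  ],
  twist=[0, 0, 0, 0.001, 0],
)

```text
clock: 37.0
tool_pos: [0.42, -0.2284, 0.067]
tool_rot: [3.137, 0.002, 1.712]
force: [-0.2, 0.0, -3.7]
finger_gap: 0.178
grasp_force: 58.8
```

Call:
servo_tool(
  hand=[0, 0, 0, 0, 0],
  slide=[
    [0, 0, 12],
    [0, 0, 10],
    [0, 0, 7],
    [0, 0, 3],
    [0, 0, 1],
  ],
  twist=[0, 0, 0, 0, 0],
)

```text
clock: 37.5
tool_pos: [0.4201, -0.2283, 0.0344]
tool_rot: [3.137, 0.002, 1.712]
force: [-0.8, -0.0, -3.5]
finger_gap: 0.181
grasp_force: 58.8
```

Call:
servo_tool(
  hand=[0, 0, 0, 0, 0],
  slide=[
    [0, 0, 0.5],
    [0, 0, 0.5],
    [0, 0, 0],
    [0, 0, 0],
    [0, 0, 0],
  ],
  twist=[0, 0, 0, 0, 0],
)

```text
clock: 38.0
tool_pos: [0.4203, -0.2284, 0.0338]
tool_rot: [3.136, 0.002, 1.712]
force: [0.1, 0.4, -3.2]
finger_gap: 0.178
grasp_force: 58.8
```

```bash
python3 - <<'E'
from h import *
plan2([])
d=snap("side"); t=snap("top")
for n,s in (("t",t),("s",d)):
    try: print(n,"bar",rect(s,.021,.36,.46,-.34,-.12,white))
    except Exception as e: print(e)
save(d,"side2.png",(130,290,250,450),4)
E
```

```text
t 38.0 pose [ 0.4203 -0.2284  0.0338] [3.136e+00 2.000e-03 1.712e+00] F [ 0.1  0.4 -3.2] gap 0.178 grip 58.8 q1,5,6 [-0.499  0.001  0.931] tilt [ 0.0055 -0.0015]
t bar (array([ 0.4153, -0.166 ], dtype=float32), np.float32(-1.4248), [np.float32(30.3), np.float32(57.6)], array([ 0.4154, -0.1619]))
s bar (array([ 0.4162, -0.2761], dtype=float32), np.float32(-1.3361), [np.float32(14.0), np.float32(85.7)], array([ 0.4184, -0.2814]))
```

View pics/side2.png

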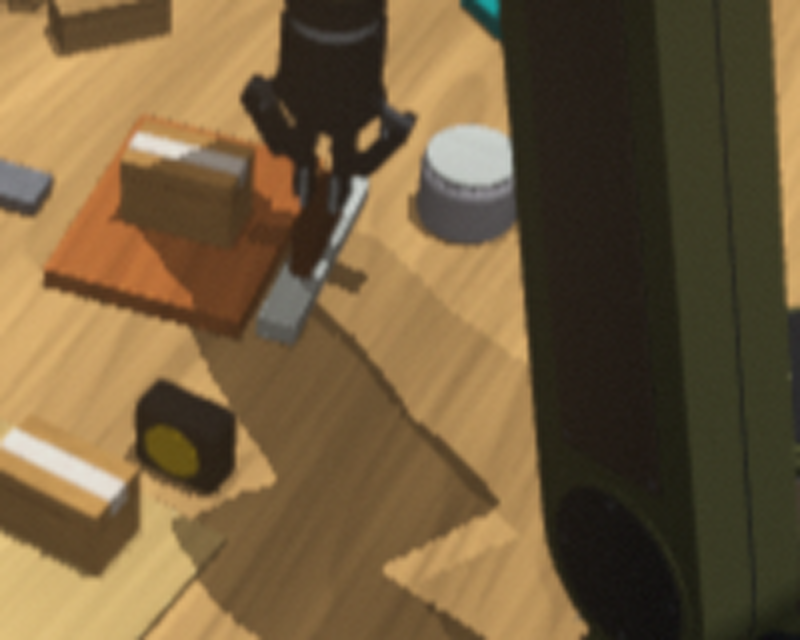

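Side view: bar parallel to the board's near edge with a narrow gap (crop pixels ~270,300), box upright on board. Closing the gap by feel.

Call:
servo_tool(
  hand=[0, 0, 0, 0, 0],
  slide=[
    [0, 2, 0.5],
    [0, 2, 0],
    [0, 2, 0],
    [0, 0.5, 0],
    [0, 0, 0],
  ],
  twist=[0, 0, 0, 0, 0],
)

```text
clock: 38.6
tool_pos: [0.4268, -0.2274, 0.0331]
tool_rot: [3.137, 0.002, 1.713]
force: [-0.5, -0.6, -2.3]
finger_gap: 0.173
grasp_force: 58.9
```

Call:
servo_tool(
  hand=[0, 0, 0, 0, 0],
  slide=[
    [0, 0.5, 0],
    [0, 0.5, 0],
    [0, 0, 0],
    [0, 0, 0],
    [0, 0, 0],
  ],
  twist=[0, 0, 0, 0, 0],
)

```text
clock: 39.1
tool_pos: [0.4276, -0.2273, 0.0332]
tool_rot: [3.137, 0.002, 1.712]
force: [0.1, 0.1, -3.1]
finger_gap: 0.174
grasp_force: 58.9
```

Call:
servo_tool(
  hand=[0, 0, 0, 0, 0],
  slide=[
    [0, 0.5, 0],
    [0, 0.5, 0],
    [0, 0, 0],
    [0, 0, 0],
    [0, 0, 0],
  ],
  twist=[0, 0, 0, 0, 0],
)

```text
clock: 39.6
tool_pos: [0.4286, -0.2271, 0.0331]
tool_rot: [3.137, 0.002, 1.712]
force: [0.7, -0.9, -2.5]
finger_gap: 0.179
grasp_force: 58.9
```

```bash
python3 - <<'E'
from h import *
plan2([])
F=[]
t=snap("top")
print("bar",rect(t,.0205,.36,.46,-.34,-.12,white),"board",rect(t,.02,.40,.65,-.34,-.08,red))
E
```

```text
t 39.6 pose [ 0.4286 -0.2271  0.0331] [3.137e+00 2.000e-03 1.712e+00] F [ 0.7 -0.9 -2.5] gap 0.179 grip 58.9 q1,5,6 [-0.488  0.001  0.941] tilt [ 0.0052 -0.0013]
bar (array([ 0.4232, -0.1644], dtype=float32), np.float32(-1.4433), [np.float32(29.5), np.float32(57.1)], array([ 0.4232, -0.1603])) board (array([ 0.5274, -0.2117], dtype=float32), np.float32(-1.4289), [np.float32(161.4), np.float32(198.6)], array([ 0.5339, -0.1754]))
```

Call:
servo_tool(
  hand=[0, 0, 0, 0, 0],
  slide=[
    [0, 0.5, 0],
    [0, 0.5, 0],
    [0, 0, 0],
    [0, 0, 0],
    [0, 0, 0],
  ],
  twist=[0, 0, 0, 0, 0],
)

```text
clock: 40.15
tool_pos: [0.4296, -0.227, 0.0332]
tool_rot: [3.137, 0.002, 1.712]
force: [-0.1, -0.5, -2.7]
finger_gap: 0.179
grasp_force: 58.9
```

Call:
servo_tool(
  hand=[0, 0, 0, 0, 0],
  slide=[
    [0, 0.5, 0],
    [0, 0.5, 0],
    [0, 0, 0],
    [0, 0, 0],
    [0, 0, 0],
  ],
  twist=[0, 0, 0, 0, 0],
)

```text
clock: 40.65
tool_pos: [0.4304, -0.2268, 0.0331]
tool_rot: [3.137, 0.002, 1.712]
force: [-0.2, -0.3, -1.7]
finger_gap: 0.183
grasp_force: 58.9
```

```bash
python3 - <<'E'
from h import *
plan2([]); print(manip.sense()["ft_torque"])
E
```

```text
t 40.65 pose [ 0.4304 -0.2268  0.0331] [3.137e+00 2.000e-03 1.712e+00] F [-0.2 -0.3 -1.7] gap 0.183 grip 58.9 q1,5,6 [-0.486  0.001  0.943] tilt [ 0.0049 -0.0014]
[-0.07966033  0.13664534  0.06927965]
```

Call:
servo_tool(
  hand=[0, 0, 0, 0, 0],
  slide=[
    [0, 0.5, 0],
    [0, 0.5, 0],
    [0, 0, 0],
    [0, 0, 0],
    [0, 0, 0],
  ],
  twist=[0, 0, 0, 0, 0],
)

```text
clock: 41.15
tool_pos: [0.4311, -0.2267, 0.0331]
tool_rot: [3.137, 0.002, 1.712]
force: [-3.2, -1.6, -1.7]
finger_gap: 0.18
grasp_force: 59.1
```

Call:
servo_tool(
  hand=[0, 0, 0, 0, 0],
  slide=[
    [0, 0.5, 0],
    [0, 0.5, 0],
    [0, 0, 0],
    [0, 0, 0],
    [0, 0, 0],
  ],
  twist=[0, 0, 0, 0, 0],
)

```text
clock: 41.65
tool_pos: [0.4319, -0.2265, 0.0331]
tool_rot: [3.138, 0.002, 1.712]
force: [-5.6, -2.0, -0.2]
finger_gap: 0.18
grasp_force: 59.3
```

```bash
python3 - <<'E'
from h import *
plan2([]); print(manip.sense()["ft_torque"])
t=snap("top")
print("bar",rect(t,.0205,.36,.46,-.34,-.12,white),"board",rect(t,.02,.40,.65,-.34,-.08,red),"box",rect(t,.082,.46,.6,-.28,-.15,white))
E
```

```text
t 41.65 pose [ 0.4319 -0.2265  0.0331] [3.138e+00 2.000e-03 1.712e+00] F [-5.6 -2.  -0.2] gap 0.18 grip 59.3 q1,5,6 [-0.484  0.001  0.946] tilt [ 0.004  -0.0014]
[-0.34550662  1.3433336   0.003459  ]
bar (array([ 0.4247, -0.1613], dtype=float32), np.float32(-1.4494), [np.float32(30.2), np.float32(52.0)], array([ 0.4249, -0.1593])) board (array([ 0.5272, -0.2085], dtype=float32), np.float32(-1.4264), [np.float32(161.0), np.float32(192.3)], array([ 0.5341, -0.1725])) box (array([ 0.5316, -0.2097], dtype=float32), np.float32(0.1371), [np.float32(19.5), np.float32(83.1)], array([ 0.5364, -0.2087]))
```

Contact felt (5.6 N). Easing off the pressure, setting it down and releasing with a narrow opening, since the box is 50 mm away.

Call:
servo_tool(
  hand=[0, 0, 0, 0, 0],
  slide=[
    [0, -0.5, 0.5],
    [0, -0.3, 0.5],
    [0, 0, 0],
    [0, 0, 0],
    [0, 0, 0],
  ],
  twist=[0, 0, 0, 0, 0],
)

```text
clock: 42.2
tool_pos: [0.432, -0.2264, 0.0326]
tool_rot: [3.136, 0.002, 1.713]
force: [-4.3, 0.6, 5.0]
finger_gap: 0.177
grasp_force: 60.1
```

Call:
servo_tool(
  hand=[25, 35, 45, 45, 45],
  slide=[
    [0, 0, 0],
    [0, 0, 0],
    [0, 0, 0],
    [0, 0, 0],
    [0, 0, 0],
  ],
  twist=[0, 0, 0, 0, 0],
)

```text
clock: 42.7
tool_pos: [0.4322, -0.2268, 0.0322]
tool_rot: [3.136, 0.002, 1.712]
force: [-0.1, 0.6, -0.6]
finger_gap: 0.45
grasp_force: 0.0
```

Call:
servo_tool(
  hand=[45, 45, 45, 45, 45],
  slide=[
    [0, 0, -10],
    [0, 0, -25],
    [0, 0, -35],
    [0, 0, -40],
    [0, 0, -40],
  ],
  twist=[0, 0, 0, 0, 0],
)

```text
clock: 43.2
tool_pos: [0.4307, -0.2263, 0.1843]
tool_rot: [3.136, 0.002, 1.712]
force: [0.8, -0.6, -0.6]
finger_gap: 0.451
grasp_force: 0.0
```

Call:
servo_tool(
  hand=[45, 45, 45, 45, 45],
  slide=[
    [0, -30, -20],
    [0, -30, 0],
    [0, -30, 0],
    [0, -20, 0],
    [0, 0, 0],
  ],
  twist=[0, 0, 0, 0, 0],
)

```text
clock: 43.7
tool_pos: [0.3197, -0.2416, 0.2024]
tool_rot: [3.137, 0.002, 1.71]
force: [0.2, -0.5, -0.4]
finger_gap: 0.451
grasp_force: 0.0
```

```bash
python3 - <<'E'
from h import *
plan2([])
t=snap("top"); d=snap("side")
for s in (t,d): 
  for n,a in dict(bar=(.02,.36,.47,-.345,-.11,white),board=(.02,.40,.65,-.34,-.08,red),box=(.082,.46,.6,-.28,-.15,white)).items():
    try: print(n,*rect(s,*a))
    except Exception: print(n,"hid")
a=cv2.resize(t["image"][140:250,290:430],(560,440),interpolation=cv2.INTER_CUBIC);b=cv2.resize(d["image"][150:260,250:310],(240,440),interpolation=cv2.INTER_CUBIC)
cv2.imwrite("pics/end.png",np.hstack([a,b])[:,:,::-1])
E
```

```text
t 43.7 pose [ 0.3197 -0.2416  0.2024] [3.137e+00 2.000e-03 1.710e+00] F [ 0.2 -0.5 -0.4] gap 0.451 grip 0.0 q1,5,6 [-0.649  0.002  0.783] tilt [ 0.0048 -0.0015]
bar [ 0.4419 -0.286 ] -1.4392 [np.float32(32.2), np.float32(56.8)] [ 0.4425 -0.2902]
board [ 0.5192 -0.2141] -1.4302 [np.float32(178.0), np.float32(201.0)] [ 0.5245 -0.213 ]
box [ 0.5273 -0.2106] 0.1408 [np.float32(19.0), np.float32(91.9)] [ 0.5273 -0.2106]
bar [ 0.4308 -0.2882] -1.1577 [np.float32(19.5), np.float32(57.6)] [ 0.4338 -0.2908]
board [ 0.5151 -0.2055] -1.4264 [np.float32(180.6), np.float32(217.0)] [ 0.506  -0.1846]
box [ 0.525  -0.2113] 0.1388 [np.float32(17.4), np.float32(91.6)] [ 0.5253 -0.2112]
```

View pics/end.png

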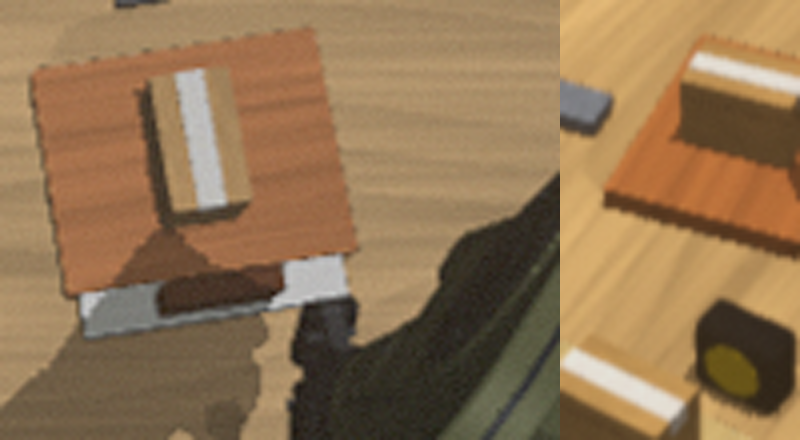

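The picture shows the bar flush along the near edge (crop ~ 215,295) and box upright. Checking the shaded left end.

```bash
python3 - <<'E'
from h import *
t=snap("top"); f=lambda h:(h[...,1]<60)&(h[...,2]>85)
th=.1405; ex=np.array([np.cos(th),np.sin(th)]); 
for a in ((.36,.50,-.21,-.11),(.36,.50,-.345,-.25)):
    c,y,sz,_=rect(t,.02,*a,f); d=c-np.array([.5272,-.213]); print(c,y,sz,"board x,y",d@ex,d@[-ex[1],ex[0]])
E
```

```text
[ 0.4254 -0.1708] -1.4271 [np.float32(32.9), np.float32(74.8)] board x,y -0.09488727187208618 0.05604005587533469
[ 0.4411 -0.2813] -1.4365 [np.float32(33.2), np.float32(67.5)] board x,y -0.09481618853949184 -0.05556969762647117
```

Both ends lie at board x ≈ −0.095, so the bar is flush and centred. Handing in.

```bash
python3 -c "
from rig import manip
print(manip.finish_job())"
```

```text
the job is handed in; nothing more can be done
None
```

The job is handed in, but no verdict came back. The middle box was the full one (about 8 N) and now stands mid-board. The left and right boxes are back in place, and the straightedge lies flush and centred along the board's near edge.

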